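# Stack the slide boxes

## Task

Put the two loose slide boxes, the one lying flat and the one standing on end, onto the box on the metal stand, in either order, so that all three make one square, upright column, lids up, each box fully seated over the raised panel of the one below. They hold glass slides: lay the standing box over in the grip rather than letting it topple, and set each box down gently, never dropping it or pressing it hard onto the next. Let go of everything at the end and leave the tube rack, bottle and tape roll where they are.

Things in the scene. Friction and masses are not known exactly. Their poses are not given: they have to be found in the camera images.
- box_a: Closed slide box, grey below, white lid, 80 (x) by 60 (y) by 32 mm (z) to the lid's shoulder, plus a raised panel on the lid 67 x 47 mm, 4 mm high. Underside: recess 70 x 50 mm, 5 mm deep, in a 5 mm wide skirt. Origin: centre of the underside (skirt's lower edge); z to the lid. It sits on the stand, lid up, and begins the column. A half turn about z makes no difference.
- box_b: Same kind of box and same frame as box_a, 0.2 to 0.4 kg, lying flat on the bench, lid up. Set squarely on another box it drops over that one's panel (1.5 mm play each way) and its underside then lies 32 mm above the other's underside; out of square it perches on the panel, up to 36 mm.
- box_c: Same kind of box and same frame as box_a, 0.2 to 0.4 kg, standing on its -x end on the bench, 80 mm tall: its x axis points up and its lid (z) faces sideways; a small flat steel clasp marks the +x end, now on top. The origin is 40 mm above the bench. It seats on another box just like box_b.
- stand: Dark metal base plate, fixed to the bench, 110 (x) by 90 (y) by 12 mm, with a raised panel of 67 x 47 mm, 4 mm high, on top, over which the lowest box sits. Origin: centre of its underside, on the bench; z up. Box_a's underside is 12 mm above this origin.
- tube_rack: Bystander: green wire rack with three purple-capped tubes, 68 (x) by 144 (y) mm, 96 mm high. Origin: centre of its underside.
- reagent: Bystander: amber bottle, 50 mm across, 95 mm high. Origin: centre of its underside.
- tape_roll: Bystander: white roll of paper tape lying flat, 90 mm across, 50 mm high. Origin: centre of its underside.
Mind the look-alikes: they are no part of the job. Leave any blue look-alike of the box_a alone.

How it is judged:
By the outcome, as a careful person would: the job done as asked, in the order asked, and still so for the second after the job is handed in, with the robot touching nothing.
It also fails if it takes over 59 s, if anything falls off the work surface, if the arm or the gripper's body presses on something with over 40 N, if the wrist force passes 120 N, or if a joint passes its speed limit or range.

## Robot

A 7-joint arm with a two-finger parallel gripper is mounted at the origin on the work surface. World frame = base frame: x ahead of the robot, y to its left, z up, the work surface at z = 0. Lengths are in mm, angles in degrees, forces in N, time in s.
With the tool pointing down it reaches from about 350 to 900 mm from the base axis. Payload 7.2 kg.
Tool frame: the origin (TCP) lies at the very end of the fingers, on their centre line; the grasp point (between the pads) lies 19 mm behind it (robot.pinch_z is the distance from the TCP to the grasp point, in mm); z points along the fingers, y is the line along which they close (so a half turn about z gives the same grasp; the last joint's range is limited). The gripper opens to 88 mm and grips with 3 to 60 N. Pads are 20 mm wide; open, the fingers measure 115 mm over their backs; the gripper's body (75 mm by 178 mm) begins 61 mm behind the grasp point.
Start: joints at [66.452, 23.554, -0.728, 91.456, 0.321, 64.991, -4.71], TCP at [210.067, -588.644, 193.453] pointing down, gripper open.
Joint ranges: [-169.25, 169.25], [-16.82, 113.86], [-84.01, 82.57], [7.8, 145.47], [-59.2, 239.2], [7.22, 106.19], [-163.78, 163.78]. Speed limits (degrees/s): [136.94, 136.94, 172.46, 172.46, 180, 180, 180].

## Interface

Orientations are given as [roll, pitch, yaw] about the fixed x, y, z axes, in that order (R = Rz(yaw) Ry(pitch) Rx(roll)).
In Python, from rig import robot gives the robot as it stands.
- The arm moves only by the tool move_arm, never from a script. Its argument "moves" is a list that holds one entry, the list of rows, each a list of 7 numbers: the shift along the tool's x, y, z in units of 0.08 m (1.0 is 0.08 m), then the turn, a rotation vector about the tool's x, y, z in units of 2 rad (1.0 is 2 rad), then the opening, from 0 (shut) to 1 (fully open). In form: [[[tx, ty, tz, rx, ry, rz, gripper], ...]]. A call has 1 to 10 rows; each row is the pose to reach, as a shift and turn from the pose commanded when the call began, along the tool's axes at that moment; what a row does not reach only later rows make up. A row lasts 1/8 s, in which the tool goes at most 62.5 mm and 10.7 degrees, less where a joint would pass 70% of its speed; a pose out of reach is approached as far as the arm can. A call with a number of a shift or a turn outside -1 to 1 is refused whole. A call with a gripper value outside its range is refused whole. The fingers move at their own pace and stop on an object; "grip_force" is the grip in N (left out, the last holds). Time passes only in rows, so rows that repeat a pose let the fingers close. It gives the time, the measured TCP pose, the force, the opening and the grip force at its end, in the units of the state.
- robot.get_state(): the state, without advancing time (a new reading comes with each control period).
- robot.get_image(name): name is "scene" or "top"; returns (picture, depth): 384x512x3 uint8, red, green, blue; 384x512 float32, mm along the optical axis (not along the pixel's ray), 0 where there is no reading.
- robot.get_calibration(name): a dict with "intrinsics" (3x3 intrinsics, pixels), "T" (4x4, takes a point from camera to world coordinates). Camera axes: x right, y down, z forward; pixel columns grow to the right and rows downward; lengths in mm; the calibration is good to about 2 mm. A picture is of the moment at which its call begins. get_calibration takes no time and is no camera call.
- robot.close_job(): hands the job in; it is judged then, once.
Trained networks look in the newest picture that a camera, given by its name, has taken for a name from the list of things; names that differ only in an ending like _2 or _b are one class to them, and where a whole thing is asked for, a point or a joint stands for the part that bears it (a point fixed in the world has none). Each returns a list of dicts, best first, with "confidence" (0 to 1); they miss things now and then, are a little off and sometimes report something else, mostly with a low value. They report only what shows in the picture. A call takes as long as a camera call. They do not tell look-alikes from the thing itself.
- robot.find_in(query, camera): "xyz" ([x, y, z] in mm, in world coordinates, good to about 4 mm: the middle of the surface that is visible of it).
- robot.pinpoint(query, camera): "xyz" ([x, y, z] in mm, in world coordinates, good to about 4 mm: a listed point, or the origin of a listed thing).
The state is a dict: "clock": time; "joint_pos": joint angles; "joint_velocities": joint speeds; "joint_torque": joint torques, N m; "tcp_pos": TCP position; "tcp_rot": TCP orientation; "ft_force": force on the tool from outside, world axes, zero at the start; "wrist_torque": the same for the moment, N m; "opening": finger opening in mm; "gripper_force": force on a finger pad.
Only numpy, scipy, OpenCV 4.12 (cv2) and the standard library are available. Lean on these libraries where they do the work, as an engineer would, in place of code of your own. Each camera call takes 0.05 s, during which the arm holds its last target. There are 200 camera calls.

## Working session

There is one attempt and no reset: what is moved stays moved. The work goes in short steps, Python scripts to look and compute and a tool call to move; the robot and the scene stay as the last step left them, time stands still between calls to the robot, and variables do not carry over. Pictures are saved under pics/ and viewed, at most 10 in all, crops included, and the job is handed in when it is done.

Besides the shell and the picture viewer there is one more tool, called after "Emit:" by a JSON object that holds its "fn" and its "kwargs", one argument or row to a line. move_arm: Moves the arm, as the interface text tells. Its arguments: {"type":"object","properties":{"moves":{"type":"array","items":{"type":"array","items":{"type":"array","items":{"type":"number","minimum":-1,"maximum":1}}}},"grip_force":{"type":"number"}},"required":["moves"]}

```bash
mkdir -p pics; ls; python3 - <<'E'
from rig import robot
import cv2,numpy as np
for n in("scene","top"):
    im,d=robot.get_image(n); cv2.imwrite(f"pics/{n}0.png",im[:,:,::-1]); np.save(f"pics/{n}0.npy",d)
    c=robot.get_calibration(n); print(n,np.round(c["intrinsics"],1).tolist(),np.round(c["T"],3).tolist())
    for q in("box_a","stand","tube_rack","reagent","tape_roll"):
        for f in("find_in","pinpoint"):
            print(q,f,[(np.round(r["xyz"]).tolist(),round(r["confidence"],2)) for r in getattr(robot,f)(q,n)])
s=robot.get_state(); print(s)
E
```

```text
pics
scene [[376.4, 0.0, 256.4], [0.0, 376.4, 188.5], [0.0, 0.0, 1.0]] [[0.196, 0.81, -0.553, 1051.287], [0.981, -0.166, 0.104, -78.419], [-0.007, -0.562, -0.827, 696.73], [0.0, 0.0, 0.0, 1.0]]
box_a find_in [([463.0, -137.0, 33.0], 0.94), ([570.0, -253.0, 35.0], 0.81), ([528.0, 9.0, 45.0], 0.73), ([573.0, 266.0, 63.0], 0.6)]
box_a pinpoint [([559.0, -257.0, -2.0], 0.93), ([450.0, -141.0, 3.0], 0.72), ([550.0, 259.0, 44.0], 0.71)]
stand find_in [([544.0, 2.0, 10.0], 0.91)]
stand pinpoint [([517.0, 13.0, -0.0], 0.93)]
tube_rack find_in [([753.0, 4.0, 46.0], 0.79)]
tube_rack pinpoint [([751.0, -4.0, 2.0], 0.69)]
reagent find_in [([732.0, -263.0, 59.0], 0.63)]
reagent pinpoint [([719.0, -266.0, -2.0], 0.93), ([552.0, 256.0, 43.0], 0.39)]
tape_roll find_in [([682.0, 242.0, 54.0], 0.76)]
tape_roll pinpoint [([676.0, 244.0, 4.0], 0.76), ([749.0, -6.0, 0.0], 0.21)]
top [[445.0, 0.0, 255.3], [0.0, 445.0, 193.3], [0.0, 0.0, 1.0]] [[0.016, -0.985, 0.172, 443.015], [-1.0, -0.014, 0.013, -21.878], [-0.011, -0.172, -0.985, 902.696], [0.0, 0.0, 0.0, 1.0]]
box_a find_in [([452.0, -139.0, 36.0], 0.9
[... 658 characters left out ...]
_pos': array([66.45068775, 23.55422556, -0.72748709, 91.45418096,  0.32172118,
       64.99070842, -4.70812406]), 'joint_velocities': array([-0.08395408, -0.05207118, -0.0499953 ,  0.03298271, -0.03461609,
        0.03754402, -0.04733248]), 'joint_torque': array([-1.39551266e-04, -5.87746096e+01,  6.40612375e-01, -2.91386622e+01,
       -5.38955117e-02,  1.06341852e-02, -2.97164405e-06]), 'tcp_pos': array([ 210.07577228, -588.6552726 ,  193.46386902]), 'tcp_rot': array([1.79997019e+02, 6.10888083e-04, 1.96440673e+01]), 'ft_force': array([ 0.43825341,  0.24250278, -0.40369119]), 'wrist_torque': array([-0.03453469,  0.01493955, -0.02399531]), 'gripper_force': 0.0, 'opening': 87.69713349207825}
```

View pics/scene0.png

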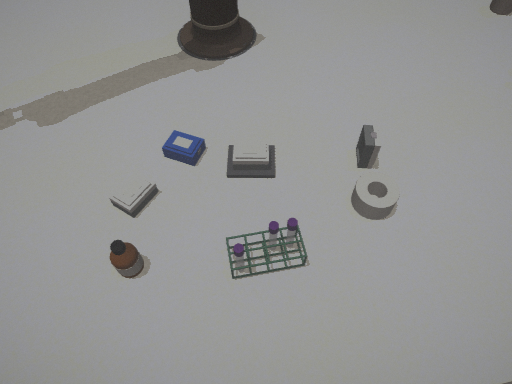

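View pics/top0.png

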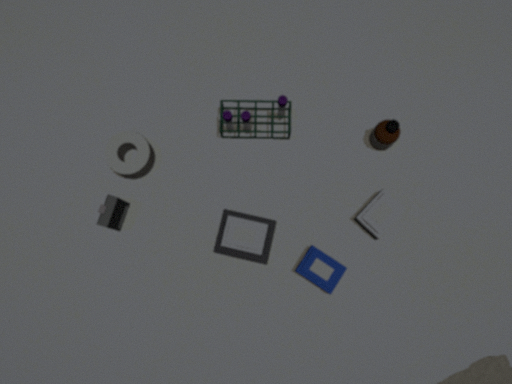

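```bash
cat > h.py <<'E'
import numpy as np,cv2
from rig import robot
def cloud(n,d,c=None):
    c=c or robot.get_calibration(n); K=c["intrinsics"];T=np.array(c["T"])
    v,u=np.mgrid[:384,:512]; P=np.stack([(u-K[0][2])/K[0][0]*d,(v-K[1][2])/K[1][1]*d,d],-1)
    W=P@T[:3,:3].T+T[:3,3]; W[d<=0]=np.nan; return W
E
python3 - <<'E'
from h import *
for n in("scene","top"):
    d=np.load(f"pics/{n}0.npy"); W=cloud(n,d); im=cv2.imread(f"pics/{n}0.png")
    print(n,"bench z",np.nanmedian(W[...,2]),np.nanstd(W[300:340,100:200,2]))
    tiles=[]
    for name,(x,y) in dict(b=(555,-253),a=(513,10),c=(550,262)).items():
        m=(np.hypot(W[...,0]-x,W[...,1]-y)<75)
        for lo,hi in((8,16),(26,42),(38,54),(60,90)):
            k=m&(W[...,2]>lo)&(W[...,2]<hi); p=W[k]
            if len(p)<15: continue
            r=cv2.minAreaRect(p[:,:2].astype(np.float32)); print(name,lo,hi,len(p),np.round(r[0],1),np.round(r[1],1),round(r[2],1),"zmed",np.round(np.percentile(p[:,2],[10,50,90]),1))
        v,u=np.where(m); cv,cu=int(v.mean()),int(u.mean())
        t=im[cv-32:cv+32,cu-32:cu+32]; tiles.append(cv2.resize(cv2.convertScaleAbs(t,alpha=1.3),(256,256),interpolation=cv2.INTER_CUBIC)); print(name,"tile origin",cu-32,cv-32)
    cv2.imwrite(f"pics/crop_{n}.png",np.hstack(tiles))
a=cv2.imread("pics/crop_scene.png");b=cv2.imread("pics/crop_top.png");cv2.imwrite("pics/crop0.png",np.vstack([a,b]))
E
```

```text
scene bench z 0.7833885131603893 1.17711442633952
b 8 16 101 [ 581.  -251.2] [47.6 99.5] 10.4 zmed [ 8.9 11.6 15. ]
b 26 42 954 [ 557.9 -254.9] [62.2 81.6] 46.4 zmed [31.1 35.8 38. ]
b 38 54 93 [ 559.7 -254.3] [46.3 63. ] 48.1 zmed [38.1 38.5 39.3]
b tile origin 104 166
a 8 16 609 [511.6  10.9] [109.2  90.4] 78.0 zmed [10.7 12.6 14.3]
a 26 42 154 [540.2   5.3] [78.3  5.6] 78.0 zmed [28.  33.8 40.3]
a 38 54 787 [510.6  11.1] [79.2 63.3] 77.8 zmed [43.5 47.8 49.9]
a tile origin 218 132
c 8 16 48 [553.7 275. ] [35.5 57.4] 72.7 zmed [ 8.7 11.2 15.3]
c 26 42 105 [550.8 275.3] [36.2 64.5] 74.1 zmed [28.  33.9 40.5]
c 38 54 110 [552.1 274.9] [36.3 61.7] 74.0 zmed [39.9 46.  52.5]
c 60 90 432 [551.3 275.2] [36.5 63.4] 73.8 zmed [68.7 80.1 81.9]
c tile origin 326 122
top bench z -0.35234471907403986 1.5621870521683658
b 8 16 31 [ 555.4 -232.6] [41.8 90.7] 87.2 zmed [ 8.5 12.8 15.4]
b 26 42 1266 [ 558.1 -257.3] [60.5 81.5] 46.8 zmed [30.8 34.7 37.3]
b 38 54 59 [ 557.3 -257. ] [45.9 65.3] 45.0 zmed [38.1 38.8 39.5]
b tile origin 342 185
a 8 16 1131 [511.1   9.7] [109.9  90. ] 77.9 zmed [ 9.5 11.5 13.5]
a 26 42 75 [511.1  10.1] [80.8 59.9] 77.9 zmed [34.4 41.2 41.9]
a 38 54 1292 [511.2  10.1] [80.7 60.1] 77.8 zmed [42.8 46.7 49.1]
a tile origin 212 204
c 8 16 37 [547.8 259.3] [ 6.3 57.5] 73.8 zmed [ 9.  11.  14.8]
c 26 42 85 [548. 259.] [ 6.9 58.5] 73.1 zmed [27.6 34.4 40.4]
c 38 54 96 [547.8 259.2] [ 6.8 59.2] 73.4 zmed [39.3 46.  52.2]
c 60 90 607 [552.  273.6] [37.6 59.8] 73.8 zmed [76.7 79.2 81.3]
c tile origin 90 184
```

View pics/crop0.png

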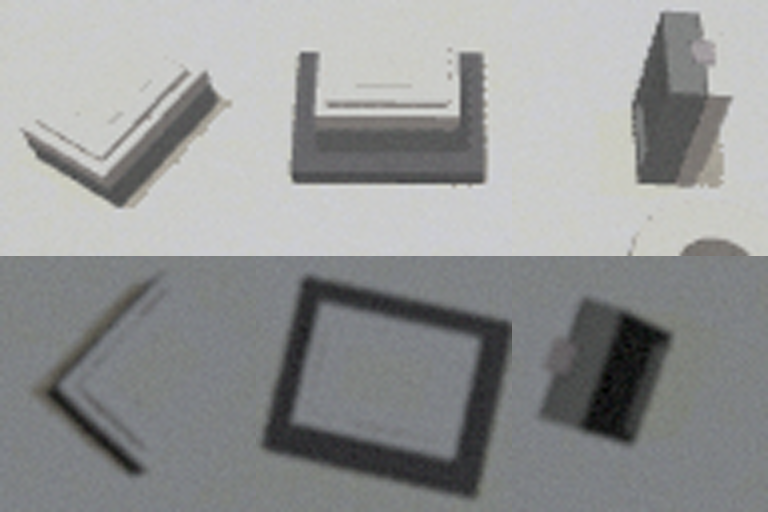

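```bash
cat >> h.py <<'E'
from scipy.spatial.transform import Rotation as Ro, Slerp
def plan(p,rpy,n=None,p0=None,r0=None,g=1):
    """straight line to pose in n calls; prints a row per call; returns the pose"""
    s=robot.get_state(); p0=s["tcp_pos"] if p0 is None else np.array(p0,float); R0=Ro.from_euler("xyz",s["tcp_rot"] if r0 is None else r0,degrees=True)
    R1=Ro.from_euler("xyz",rpy,degrees=True); w=(R0.inv()*R1).as_rotvec(); p=np.array(p,float)
    for n in ([n] if n else range(1,20)):
        S=[R0*Ro.from_rotvec(w*k/n) for k in range(n+1)]; dp=(p-p0)/n
        T=[S[k].inv().apply(dp)/80 for k in range(n)]
        if np.abs(T).max()<=1 and np.abs(w/n/2).max()<=1: break
    for t in T: print(np.round(t,4).tolist(),np.round(w/n/2,4).tolist(),g)
    return p,rpy
E
python3 - <<'E'
from h import *
print([x for x in dir(robot) if x[0]!='_'])
a=np.radians(73.8); z=np.array([np.cos(a),np.sin(a)]);y=np.array([np.sin(a),-np.cos(a)])
for n in("scene","top"):
    W=cloud(n,np.load(f"pics/{n}0.npy")); m=np.hypot(W[...,0]-552,W[...,1]-273.6)<60
    q=W[m]; qz=(q[:,:2]-[552,273.6])@z; qy=(q[:,:2]-[552,273.6])@y
    k=q[:,2]>76; print(n,"top face z-extent",np.percentile(qz[k],[0,2,98,100]).round(1),"y",np.percentile(qy[k],[1,99]).round(1))
    for ys in(-28,-18,-8,0,8,18,28):
        k2=(q[:,2]>20)&(q[:,2]<65)&(abs(qy-ys)<4); print(ys,k2.sum(),np.percentile(qz[k2],[10,50,90]).round(1) if k2.sum() else '', 'topmax',qz[k&(abs(qy-ys)<4)].max().round(1))
plan([558,-256.3,120],[180,0,136.6])
E
```

```text
['PlanningError', 'close_job', 'find_in', 'get_calibration', 'get_image', 'get_state', 'pinch_z', 'pinpoint']
scene top face z-extent [-16.9 -16.4  15.4  16.4] y [-31.3  29.7]
-28 37 [-16.4 -13.9 -11.6] topmax 16.4
-18 16 [-11.8 -11.3 -11. ] topmax 15.8
-8 12 [-11.8 -11.4 -11.1] topmax 14.5
0 14 [-11.8 -11.4 -10.9] topmax 15.8
8 7 [-11.7 -11.4 -11.1] topmax 15.7
18 4 [-5.5 19.  19.5] topmax 14.4
28 196 [-14.3  -1.1  12.2] topmax 15.9
top top face z-extent [-18.8 -17.8  13.6  14.6] y [-29.3  29.4]
-28 27 [-18.3 -17.7 -12.5] topmax 13.8
-18 29 [-13.4 -12.7 -12.1] topmax 14.0
-8 31 [-13.5 -12.9 -12.2] topmax 13.8
0 28 [-13.2 -12.7 -12.1] topmax 14.3
8 30 [-13.3 -12.8 -12.3] topmax 13.6
18 29 [-13.7 -13.  -12.6] topmax 14.3
28 28 [-18.7 -17.6 -13.3] topmax 14.6
[0.9154, -0.4084, 0.153] [0.0, 0.0, -0.1701] 1
[0.9992, -0.0796, 0.153] [0.0, 0.0, -0.1701] 1
[0.9685, 0.2584, 0.153] [0.0, 0.0, -0.1701] 1
[0.8268, 0.5668, 0.153] [0.0, 0.0, -0.1701] 1
[0.5903, 0.8102, 0.1531] [0.0, 0.0, -0.1701] 1
[0.2861, 0.9607, 0.1531] [0.0, 0.0, -0.1701] 1
```

Candidates in scene0:
- The blue box at (184,147) is the look-alike, so it stays.
- The white flat box at (134,195) is box_b.
- The box on the stand at (251,158) is box_a.
- The standing box at (368,147) is box_c. Its recess faces −y, so its lid faces +y; the clasp is on top.

The close crop and the depth agree with this. I'm moving above box_b.

Emit:
{"fn": "move_arm", "kwargs": {
  "moves": [
    [[0.458, -0.204, 0.077, 0, 0, -0.085, 1], [0.915, -0.408, 0.153, 0, 0, -0.17, 1], [0.915, -0.408, 0.153, 0, 0, -0.17, 1]]
  ]
}}

```text
clock: 1.48
tcp_pos: [271.1, -530.6, 181.0]
tcp_rot: [-180.0, -0.1, 39.5]
ft_force: [-1.1, -0.3, 0.8]
opening: 87.9
gripper_force: 0.0
```

Emit:
{"fn": "move_arm", "kwargs": {
  "moves": [
    [[0.5, -0.04, 0.077, 0, 0, -0.085, 1], [0.999, -0.08, 0.153, 0, 0, -0.17, 1]]
  ]
}}

```text
clock: 1.72
tcp_pos: [325.7, -478.4, 169.1]
tcp_rot: [180.0, 0.1, 58.7]
ft_force: [-0.0, -0.3, 0.1]
opening: 87.6
gripper_force: 0.0
```

Emit:
{"fn": "move_arm", "kwargs": {
  "moves": [
    [[0.484, 0.129, 0.077, 0, 0, -0.085, 1], [0.968, 0.258, 0.153, 0, 0, -0.17, 1]]
  ]
}}

```text
clock: 1.98
tcp_pos: [384.1, -422.8, 156.8]
tcp_rot: [180.0, 0.0, 78.2]
ft_force: [0.2, -0.7, -0.7]
opening: 87.7
gripper_force: 0.0
```

Emit:
{"fn": "move_arm", "kwargs": {
  "moves": [
    [[0.414, 0.283, 0.077, 0, 0, -0.085, 1], [0.827, 0.567, 0.153, 0, 0, -0.17, 1]]
  ]
}}

```text
clock: 2.22
tcp_pos: [442.3, -367.6, 144.5]
tcp_rot: [-180.0, 0.0, 97.7]
ft_force: [-0.0, -1.1, -0.9]
opening: 88.0
gripper_force: 0.0
```

Emit:
{"fn": "move_arm", "kwargs": {
  "moves": [
    [[0.295, 0.405, 0.077, 0, 0, -0.085, 1], [0.59, 0.81, 0.153, 0, 0, -0.17, 1]]
  ]
}}

```text
clock: 2.48
tcp_pos: [500.5, -312.4, 132.2]
tcp_rot: [-180.0, 0.0, 117.2]
ft_force: [0.3, 0.6, 0.3]
opening: 88.1
gripper_force: 0.0
```

Emit:
{"fn": "move_arm", "kwargs": {
  "moves": [
    [[0.143, 0.48, 0.077, 0, 0, -0.085, 1], [0.286, 0.961, 0.153, 0, 0, -0.17, 1], [0.286, 0.961, 0.153, 0, 0, -0.17, 1], [0.286, 0.961, 0.153, 0, 0, -0.17, 1]]
  ]
}}

```text
clock: 2.98
tcp_pos: [557.5, -258.0, 119.8]
tcp_rot: [-179.9, -0.0, 136.3]
ft_force: [-0.4, -0.5, 0.2]
opening: 88.1
gripper_force: 0.0
```

Emit:
{"fn": "move_arm", "kwargs": {
  "moves": [
    [[0.01, 0.015, 0.4, 0, 0, 0, 1], [0.01, 0.015, 0.8, 0, 0, 0, 1], [0.01, 0.015, 0.8, 0, 0, 0, 1]]
  ]
}}

```text
clock: 3.35
tcp_pos: [555.7, -256.6, 54.1]
tcp_rot: [-179.9, -0.2, 136.3]
ft_force: [-0.6, 0.4, 1.4]
opening: 88.0
gripper_force: 0.0
```

Emit:
{"fn": "move_arm", "kwargs": {
  "moves": [
    [[0, 0, 0.3, 0, 0, 0, 1], [0, 0, 0.5, 0, 0, 0, 1], [0, 0, 0.61, 0, 0, 0, 1], [0, 0, 0.61, 0, 0, 0, 1], [0, 0, 0.61, 0, 0, 0, 1]]
  ]
}}

```text
clock: 3.98
tcp_pos: [558.8, -255.3, 7.9]
tcp_rot: [180.0, 0.1, 136.5]
ft_force: [-0.3, 0.0, -0.6]
opening: 87.4
gripper_force: 0.0
```

Emit:
{"fn": "move_arm", "kwargs": {
  "moves": [
    [[0, 0, 0, 0, 0, 0, 0.8], [0, 0, 0, 0, 0, 0, 0.7], [0, 0, 0, 0, 0, 0, 0.6], [0, 0, 0, 0, 0, 0, 0.5], [0, 0, 0, 0, 0, 0, 0.5], [0, 0, 0, 0, 0, 0, 0.5]]
  ],
  "grip_force": 25
}}

```text
clock: 4.72
tcp_pos: [558.5, -255.2, 7.3]
tcp_rot: [180.0, 0.0, 136.5]
ft_force: [0.9, -0.5, 1.1]
opening: 43.7
gripper_force: 0.6
```

```bash
python3 - <<'E'
from h import *
ts=[]
for n in("scene","top"):
    im,d=robot.get_image(n); np.save(f"pics/{n}1.npy",d)
    c=(100,130) if n=="scene" else (320,140)
    ts.append(cv2.resize(im[c[1]:c[1]+120,c[0]:c[0]+130,::-1],(390,360),interpolation=cv2.INTER_CUBIC))
cv2.imwrite("pics/c1.png",np.hstack(ts)); print(robot.get_state()["opening"])
E
```

```text
43.9542055734281
```

View pics/c1.png

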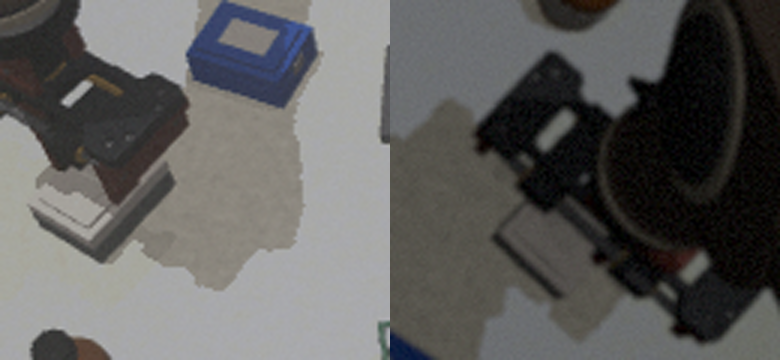

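```bash
python3 - <<'E'
from h import *
W0=cloud("scene",np.load("pics/scene0.npy"));W=cloud("scene",np.load("pics/scene1.npy"))
sl=(slice(176,220,2),slice(106,164,3))
print("z x10mm? now:");print(np.round(np.nan_to_num(W[sl][...,2])).astype(int))
k=(np.hypot(W[...,0]-558,W[...,1]+256)<75)&(W[...,2]>26)&(W[...,2]<40);r=cv2.minAreaRect(W[k][:,:2].astype(np.float32));print(r)
a=np.radians(46.6);e=np.array([np.cos(a),np.sin(a)]);f=np.array([np.sin(a),-np.cos(a)])
k=(np.hypot(W[...,0]-558,W[...,1]+256)<90)&(W[...,2]>42)&(W[...,2]<75);q=W[k];u=(q[:,:2]-[558.5,-255.3])@e;v=(q[:,:2]-[558.5,-255.3])@f
for lo in range(42,75,6):
    s=(q[:,2]>=lo)&(q[:,2]<lo+6);print(lo,s.sum(),"closing",np.percentile(u[s],[2,50,98]).round(),"x",np.percentile(v[s],[2,50,98]).round()) if s.sum() else 0
E
```

```text
z x10mm? now:
[[  3   0   2 140 142 140 142 141 159 161 159 161 159 161 154 144 129 121
    3   1]
 [  0  -1   3 130 138 142 141 138 159 159 159 159 160 156 146 130 124   0
    1  -1]
 [  0   1   3  60 130 137 141 135 159 159 158 161 159 152 141 125 117   0
    1   1]
 [  2   3   3   0  55 129 136 130 151 159 159 160 154 144 130 120  -1   1
    3  -1]
 [  2   0   1   1  49  43 128 127  38 150 157 156 147 131 123  33  32   1
    4   0]
 [  0   1   1   1   0  41  36  36  37  83 149 150 141 128 118  32  28   1
    1  -1]
 [  0   2   3   1  34  37  38  35  37  73 140 144 128 125  30  29  22  10
    0   2]
 [  1   2  -1   2  37  36  37  38  37  37 130 131 124  41  32  26  18   7
    2   1]
 [  0   3   0  32  36  37  36  39  35  36  61 129 122  31  30  22  11   0
   -1   4]
 [  0   1  34  37  37  37  38  35  37  38  48 121  41  32  25  16   5   1
    1   1]
 [  2   0  31  37  36  35  37  36  38  38  35  43  31  27  18   9   1   1
    0   1]
 [  1  32  32  32  36  36  37  37  38  38  36  32  30  19  12   3   3   2
   -1   3]
 [  0  -1  29  30  31  35  37  36  37  35  35  32  24  14  10   0 
[... 462 characters left out ...]
  1   2   0  12  23  20   9   1   0   0   1   2   1   2
    0   0]
 [ -1   3  -1   1  -2   1   1   0   8  13   4   2   1   2   2   1   3  -1
   -1   1]
 [  0   0   0   2   0  -1  -4   1  -1   8   3   0   0  -1   1   1   1  -1
    0   0]
 [  2   2   1   1   0   0   0   0  -1   2   2  -1   0   0   0   2   2   1
    2   2]]
((558.4600219726562, -255.62213134765625), (60.96806335449219, 80.47699737548828), 46.504127502441406)
42 17 closing [-28.  23.  32.] x [-6.  6.  9.]
48 12 closing [-29.   0.  31.] x [ 6.  9. 10.]
54 9 closing [-29.  24.  31.] x [ 8.  9. 10.]
60 6 closing [-31. -24.  29.] x [9. 9. 9.]
66 6 closing [-31.  26.  30.] x [ 9.  9. 10.]
72 4 closing [-28.   0.  31.] x [ 9.  9. 10.]
```

```bash
python3 - <<'E'
from h import *
W=cloud("scene",np.load("pics/scene1.npy"))
a=np.radians(46.6);e=np.array([np.cos(a),np.sin(a)]);f=np.array([np.sin(a),-np.cos(a)])
B=W[...,:2]-[558.5,-255.3];u=B@e;v=B@f
k=(abs(v)<16)&(u>10)&(u<60)&(W[...,2]>2)&(W[...,2]<125)
for r,c in np.argwhere(k)[::1]:
    if 1: print((c,r),int(round(u[r,c])),int(round(v[r,c])),int(round(W[r,c,2])),end=" | ")
print(robot.get_state())
E
```

```text
(np.int64(131), np.int64(185)) 23 9 80 | (np.int64(132), np.int64(186)) 26 9 80 | (np.int64(133), np.int64(186)) 30 9 83 | (np.int64(132), np.int64(187)) 25 10 76 | (np.int64(133), np.int64(187)) 29 10 79 | (np.int64(134), np.int64(187)) 32 9 81 | (np.int64(133), np.int64(188)) 26 9 73 | (np.int64(134), np.int64(188)) 31 10 77 | (np.int64(133), np.int64(189)) 24 9 68 | (np.int64(134), np.int64(189)) 28 9 70 | (np.int64(135), np.int64(189)) 31 9 73 | (np.int64(134), np.int64(190)) 27 10 67 | (np.int64(135), np.int64(190)) 30 9 69 | (np.int64(145), np.int64(190)) 28 -12 41 | (np.int64(146), np.int64(190)) 30 -13 41 | (np.int64(134), np.int64(191)) 24 9 60 | (np.int64(135), np.int64(191)) 28 9 64 | (np.int64(145), np.int64(191)) 29 -10 40 | (np.int64(146), np.int64(191)) 26 -15 31 | (np.int64(147), np.int64(191)) 28 -15 33 | (np.int64(135), np.int64(192)) 26 9 58 | (np.int64(136), np.int64(192)) 29 9 61 | (np.int64(143), np.int64(192)) 30 -5 44 | (np.int64(144), np.int64(192)) 31 -6 43 | (np.int64(145), np.int64(192)) 25 -12 31 | (np.int64(146), np.int64(192)) 28 -13 32 | (np.int64(147)
[... 8549 characters left out ...]
30264,  37.5997539 , -28.34371473, 100.77015388,
        23.13984695,  47.48664168,  47.42944195]), 'joint_velocities': array([ 0.03832851, -0.04813575,  0.10886148, -0.08375354,  0.06338216,
        0.10969312, -0.00841584]), 'joint_torque': array([-1.43867807e-02, -6.34571385e+01, -7.87967026e+00, -2.13265246e+01,
       -2.26039515e-02,  4.79271042e-02,  6.97986998e-04]), 'tcp_pos': array([ 558.46086023, -255.13911094,    7.30215561]), 'tcp_rot': array([1.79993844e+02, 1.23818511e-02, 1.36524440e+02]), 'ft_force': array([-0.42164298, -0.2307325 ,  2.16777088]), 'wrist_torque': array([-0.01242381, -0.15675608,  0.02151663]), 'gripper_force': 0.7041495479643345, 'opening': 43.9542055734281}
```

Depth shows the fingertips ending at about z=41, above the lid, although the TCP reading is 7. I'll open the gripper and measure where the tips really are.

Emit:
{"fn": "move_arm", "kwargs": {
  "moves": [
    [[0, 0, 0, 0, 0, 0, 1], [0, 0, 0, 0, 0, 0, 1], [0, 0, 0, 0, 0, 0, 1], [0, 0, 0, 0, 0, 0, 1]]
  ]
}}

```text
clock: 5.32
tcp_pos: [558.3, -255.1, 7.1]
tcp_rot: [-180.0, -0.0, 136.5]
ft_force: [0.2, 0.3, 0.3]
opening: 80.3
gripper_force: 0.0
```

```bash
cat >> h.py <<'E'
def tips(n="scene",off=0,show=1):
    """finger points in the tool frame (x,y,z mm; z=0 should be the tips)"""
    im,d=robot.get_image(n); W=cloud(n,d); s=robot.get_state(); R=Ro.from_euler("xyz",s["tcp_rot"],degrees=True).as_matrix()
    L=(W-s["tcp_pos"])@R; return L,W,im,d
E
python3 - <<'E'
from h import *
for n in("scene","top"):
    L,W,im,d=tips(n); np.save(f"pics/{n}2.npy",d); cv2.imwrite(f"pics/{n}2.png",im[...,::-1])
    k=(abs(L[...,0])<14)&(abs(L[...,1])<75)&(L[...,2]<5)&(L[...,2]>-100)&(W[...,2]>2); q=L[k]
    for lo in range(-60,5,5):
        s=(q[:,2]>=lo)&(q[:,2]<lo+5)
        for sg in(1,-1):
            t=s&(q[:,1]*sg>32)
            if t.sum(): print(n,sg,lo,t.sum(),"x",np.percentile(q[t,0],[5,95]).round(),"y",np.percentile(q[t,1],[5,50,95]).round())
E
```

```text
scene 1 -60 13 x [-9. 10.] y [48. 49. 50.]
scene -1 -60 11 x [-9. 10.] y [-49. -41. -40.]
scene 1 -55 15 x [-9. 12.] y [44. 48. 49.]
scene -1 -55 12 x [-9. 12.] y [-45. -42. -40.]
scene 1 -50 20 x [-9. 11.] y [43. 48. 49.]
scene -1 -50 11 x [-10.   7.] y [-47. -42. -40.]
scene 1 -45 18 x [-9. 11.] y [44. 48. 49.]
scene -1 -45 10 x [-10.   0.] y [-48. -42. -41.]
scene 1 -40 18 x [-9. 10.] y [45. 48. 50.]
scene -1 -40 17 x [-9.  4.] y [-44. -41. -40.]
scene 1 -35 10 x [-10.  10.] y [43. 48. 49.]
scene -1 -35 11 x [-9.  6.] y [-48. -42. -40.]
scene -1 -30 2 x [-4. -1.] y [-42. -42. -42.]
scene 1 0 21 x [-13.  13.] y [38. 62. 75.]
scene -1 0 10 x [-13.   9.] y [-71. -62. -58.]
top -1 -60 2 x [ 0. 11.] y [-47. -46. -44.]
top -1 -55 4 x [ 1. 12.] y [-50. -48. -44.]
top -1 -50 7 x [ 9. 12.] y [-52. -46. -44.]
top -1 -45 4 x [-3. 12.] y [-48. -45. -44.]
top -1 -40 4 x [ 8. 12.] y [-51. -47. -44.]
top 1 -35 1 x [12. 12.] y [46. 46. 46.]
top -1 -35 4 x [-4. 11.] y [-50. -47. -44.]
top 1 -30 1 x [11. 11.] y [48. 48. 48.]
top -1 -30 3 x [ 4. 10.] y [-47. -44. -44.]
top 1 0 8 x [ 3. 11.] y [37. 47. 62.]
top -1 0 8 x [-1. 12.] y [-67. -50. -38.]
```

The tips are about 32 mm above the reported TCP. I'll go down in small steps and watch the force.

Emit:
{"fn": "move_arm", "kwargs": {
  "moves": [
    [[0, 0, 0.1, 0, 0, 0, 1], [0, 0, 0.2, 0, 0, 0, 1], [0, 0, 0.3, 0, 0, 0, 1], [0, 0, 0.375, 0, 0, 0, 1], [0, 0, 0.375, 0, 0, 0, 1]]
  ]
}}

```text
clock: 6.05
tcp_pos: [557.9, -254.9, -23.5]
tcp_rot: [-180.0, -0.1, 136.5]
ft_force: [0.6, -0.8, 0.3]
opening: 88.0
gripper_force: 0.0
```

```bash
python3 - <<'E'
from h import *
print(robot.get_state()["joint_pos"].round(2))
L,W,im,d=tips("scene"); 
k=(abs(L[...,0])<14)&(L[...,1]>40)&(abs(L[...,1])<55)&(L[...,2]>-70)&(W[...,2]>2); q=W[k]
print("finger z hist",np.histogram(q[:,2],bins=np.arange(0,60,3)))
E
```

```text
[ 39.28  39.94 -27.13 101.56  24.66  44.54  46.22]
finger z hist (array([ 6,  2,  2,  9,  7, 12, 10,  9,  7, 11,  7,  5, 10,  5,  8,  3,  0,
        0,  0]), array([ 0,  3,  6,  9, 12, 15, 18, 21, 24, 27, 30, 33, 36, 39, 42, 45, 48,
       51, 54, 57]))
```

Emit:
{"fn": "move_arm", "kwargs": {
  "moves": [
    [[0, 0, 0.04, 0, 0, 0, 0.9], [0, 0, 0.04, 0, 0, 0, 0.8], [0, 0, 0.04, 0, 0, 0, 0.7], [0, 0, 0.04, 0, 0, 0, 0.6], [0, 0, 0.04, 0, 0, 0, 0.5], [0, 0, 0.04, 0, 0, 0, 0.5]]
  ],
  "grip_force": 25
}}

```text
clock: 6.85
tcp_pos: [558.4, -255.2, -25.8]
tcp_rot: [-180.0, 0.0, 136.5]
ft_force: [0.2, -0.5, 1.1]
opening: 60.2
gripper_force: 25.0
```

Emit:
{"fn": "move_arm", "kwargs": {
  "moves": [
    [[0, 0, -0.1, 0, 0, 0, 0.5], [0, 0, -0.4, 0, 0, 0, 0.5], [0, 0, -0.7, 0, 0, 0, 0.5], [0, 0, -1, 0, 0, 0, 0.5], [0, 0, -1, 0, 0, 0, 0.5]]
  ]
}}

```text
clock: 7.48
tcp_pos: [559.5, -255.5, 55.8]
tcp_rot: [179.9, 0.2, 136.5]
ft_force: [0.0, -0.3, -4.3]
opening: 60.0
gripper_force: 25.0
```

```bash
python3 - <<'E'
from h import *
s=robot.get_state();print(s["tcp_pos"],s["tcp_rot"],s["ft_force"],s["opening"])
plan([511.2,10.3,62],[180,0,77.85],n=4)
E
```

```text
[ 559.54801285 -255.48629043   55.84436756] [179.93611723   0.18245292 136.5219849 ] [ 0.01060235 -0.2849867  -4.27640244] 60.02749729524966
[0.6811, 0.4988, -0.0208] [0.0003, 0.0003, 0.128] 1
[0.7852, 0.31, -0.0207] [0.0003, 0.0003, 0.128] 1
[0.8381, 0.1011, -0.0204] [0.0003, 0.0003, 0.128] 1
[0.8364, -0.1144, -0.0199] [0.0003, 0.0003, 0.128] 1
```

Emit:
{"fn": "move_arm", "kwargs": {
  "moves": [
    [[0.2, 0.15, -0.006, 0, 0, 0.04, 0.5], [0.44, 0.32, -0.014, 0, 0, 0.083, 0.5], [0.681, 0.499, -0.02, 0, 0, 0.128, 0.5]]
  ]
}}

```text
clock: 7.85
tcp_pos: [545.2, -187.9, 54.3]
tcp_rot: [-179.9, -0.1, 121.7]
ft_force: [-0.3, 0.4, -2.9]
opening: 59.9
gripper_force: 25.0
```

Emit:
{"fn": "move_arm", "kwargs": {
  "moves": [
    [[0.262, 0.103, -0.007, 0, 0, 0.043, 0.5], [0.524, 0.207, -0.014, 0, 0, 0.085, 0.5], [0.785, 0.31, -0.02, 0, 0, 0.128, 0.5]]
  ]
}}

```text
clock: 8.22
tcp_pos: [533.1, -121.4, 56.0]
tcp_rot: [-179.9, -0.0, 107.0]
ft_force: [0.3, 0.3, -2.5]
opening: 60.1
gripper_force: 25.0
```

Emit:
{"fn": "move_arm", "kwargs": {
  "moves": [
    [[0.28, 0.034, -0.007, 0, 0, 0.043, 0.5], [0.559, 0.067, -0.014, 0, 0, 0.085, 0.5], [0.838, 0.101, -0.02, 0, 0, 0.128, 0.5]]
  ]
}}

```text
clock: 8.6
tcp_pos: [521.0, -55.1, 57.7]
tcp_rot: [-179.9, -0.0, 92.4]
ft_force: [-0.5, 0.1, -2.7]
opening: 60.1
gripper_force: 25.0
```

Emit:
{"fn": "move_arm", "kwargs": {
  "moves": [
    [[0.3, -0.041, -0.007, 0, 0, 0.045, 0.5], [0.6, -0.082, -0.014, 0, 0, 0.092, 0.5], [0.77, -0.106, -0.02, 0, 0, 0.12, 0.5], [0.836, -0.114, -0.02, 0, 0, 0.128, 0.5], [0.836, -0.114, -0.02, 0, 0, 0.128, 0.5], [0.836, -0.114, -0.02, 0, 0, 0.128, 0.5]]
  ]
}}

```text
clock: 9.35
tcp_pos: [510.0, 9.7, 60.1]
tcp_rot: [-180.0, 0.0, 77.8]
ft_force: [-0.0, 0.9, -2.8]
opening: 59.7
gripper_force: 25.0
```

```bash
cat >> h.py <<'E'
def held(n,zlo,zhi,yaw,c=(511.2,10.3),rad=75):
    """extents of points with zlo<z<zhi along/across yaw, about c"""
    W=cloud(n,robot.get_image(n)[1]); a=np.radians(yaw);B=W[...,:2]-c
    u=B@[np.cos(a),np.sin(a)];v=B@[np.sin(a),-np.cos(a)]
    k=(np.hypot(u,v)<rad)&(W[...,2]>zlo)&(W[...,2]<zhi); print(n,k.sum(),"along",np.percentile(u[k],[0.5,2,98,99.5]).round(1),"across",np.percentile(v[k],[.5,2,98,99.5]).round(1),"rect",cv2.minAreaRect(W[k][:,:2].astype(np.float32)),"z",np.percentile(W[k][:,2],[5,50,95]).round(1))
    return W[k],u[k],v[k]
E
python3 - <<'E'
from h import *
for n in("scene","top"):
    im,d=robot.get_image(n); cv2.imwrite(f"pics/{n}3.png",im[...,::-1])
s=robot.get_state();print(s["tcp_pos"],s["tcp_rot"])
for n in("scene","top"):
    held(n,104,122,77.85); held(n,84,102,77.85); held(n,9,14,77.85); held(n,20,42,77.85)
ims=[cv2.imread("pics/scene3.png")[110:230,190:320],cv2.imread("pics/top3.png")[170:290,180:310]]
cv2.imwrite("pics/c3.png",np.hstack([cv2.resize(i,(390,360),interpolation=cv2.INTER_CUBIC) for i in ims]))
E
```

```text
[510.08386975   9.82191114  60.25493242] [-1.79994725e+02  1.34461710e-02  7.78147568e+01]
scene 209 along [-41.7 -41.5  36.8  36.8] across [-29.5 -25.8  37.3  37.6] rect ((527.6891479492188, 14.837944030761719), (51.416419982910156, 96.84027099609375), 20.59162712097168) z [104.7 112.1 120.1]
scene 173 along [-40.9 -40.6  37.   37.2] across [24.8 25.  36.5 37. ] rect ((541.3523559570312, 1.8715667724609375), (78.26204681396484, 13.078277587890625), 77.94341278076172) z [ 87.7  95.  101.3]
scene 519 along [-53.6 -52.8  54.9  55.1] across [-44.2 -40.5  44.6  45.3] rect ((511.2640380859375, 10.865859985351562), (108.9671630859375, 91.34906005859375), 77.65975952148438) z [10.3 12.4 13.7]
scene 216 along [-38.1 -37.8  40.3  40.4] across [ 2.7 26.3 30.4 30.8] rect ((527.38427734375, 7.798641204833984), (79.00362396240234, 28.91141700744629), 78.22560119628906) z [21.1 30.4 40.9]Traceback (most recent call last):
  File "<stdin>", line 6, in <module>
  File "h.py", line 26, in held
    k=(np.hypot(u,v)<rad)&(W[...,2]>zlo)&(W[...,2]<zhi); print(n,k.sum(),"along",np.percentile(u[k],[0.5,2,9
[... 205 characters left out ...]
                                                  ~~~~~~~~~~~~~^^^^^^^^^^^^^^^^^^^^^^
    return _quantile_unchecked(
        a, q, axis, out, overwrite_input, method, keepdims, weights)
    return _ureduce(a,
                    func=_quantile_ureduce_func,
    ...<5 lines>...
                    overwrite_input=overwrite_input,
                    method=method)
    r = func(a, **kwargs)
    result = _quantile(arr,
                       quantiles=q,
    ...<2 lines>...
                       out=out,
                       weights=wgt)
    slices_having_nans = np.isnan(arr[-1, ...])
                                  ~~~^^^^^^^^^
IndexError: index -1 is out of bounds for axis 0 with size 0
```

```bash
cat >> h.py <<'E'
def face(d,zlo,zhi,yaw=77.85,c=(511.2,10.3),n="scene",vr=(24,36)):
    """the +across face seen by the scene camera: line fit (mean v, angle) and ends along"""
    W=cloud(n,d);a=np.radians(yaw);B=W[...,:2]-c;u=B@[np.cos(a),np.sin(a)];v=B@[np.sin(a),-np.cos(a)]
    k=(abs(u)<50)&(v>vr[0])&(v<vr[1])&(W[...,2]>zlo)&(W[...,2]<zhi); f=k&(abs(u)>13)&(abs(u)<36)
    sl,b=np.polyfit(u[f],v[f],1); rows=[(u[r][k[r]].min(),u[r][k[r]].max()) for r in range(384) if k[r].sum()>20]
    print(zlo,zhi,f.sum(),"v at 0",b.round(2),"slope deg",np.degrees(sl).round(2),"ends",np.median(rows,0).round(2) if rows else None,"mid",np.median(rows,0).mean().round(2) if rows else None)
E
python3 - <<'E'
from h import *
d0=np.load("pics/scene0.npy")
ds=[robot.get_image("scene")[1] for _ in range(4)]
d=np.mean(ds,0); d[np.std(ds,0)>4]=0
face(d0,20,42); 
for z in((14,42),(88,110),(92,106)): face(d,*z)
E
```

```text
20 42 129 v at 0 28.7 slope deg 0.14 ends [-37.9   40.34] mid 1.22
14 42 160 v at 0 28.72 slope deg -0.07 ends [-38.16  40.4 ] mid 1.12
88 110 148 v at 0 26.61 slope deg -0.12 ends [-40.33  37.06] mid -1.63
92 106 92 v at 0 26.67 slope deg -0.03 ends [-40.41  37.02] mid -1.69
```

Emit:
{"fn": "move_arm", "kwargs": {
  "moves": [
    [[0.034, 0.024, 0.1, 0, 0, 0, 0.5], [0.034, 0.024, 0.2, 0, 0, 0, 0.5], [0.034, 0.024, 0.3, 0, 0, 0, 0.5], [0.034, 0.024, 0.37, 0, 0, 0, 0.5], [0.034, 0.024, 0.37, 0, 0, 0, 0.5], [0.034, 0.024, 0.37, 0, 0, 0, 0.5]]
  ]
}}

```text
clock: 10.65
tcp_pos: [512.6, 12.9, 30.9]
tcp_rot: [180.0, -0.0, 77.9]
ft_force: [-1.1, 0.3, -1.5]
opening: 59.9
gripper_force: 25.0
```

```bash
python3 - <<'E'
from h import *
ds=[robot.get_image("scene")[1] for _ in range(4)]
d=np.mean(ds,0); d[np.std(ds,0)>4]=0
for z in((14,42),(20,42),(58,80),(62,76)): face(d,*z)
s=robot.get_state();print(s["clock"],s["tcp_pos"],s["tcp_rot"])
im,_=robot.get_image("scene"); t,_=robot.get_image("top")
cv2.imwrite("pics/c3.png",np.hstack([cv2.resize(i[...,::-1],(390,360),interpolation=cv2.INTER_CUBIC) for i in(im[110:230,190:320],t[170:290,180:310])]))
E
```

```text
14 42 158 v at 0 28.72 slope deg -0.16 ends [-38.08  40.39] mid 1.16
20 42 129 v at 0 28.66 slope deg -0.21 ends [-37.99  40.36] mid 1.19
58 80 127 v at 0 28.59 slope deg -0.17 ends [-37.88  39.66] mid 0.89
62 76 81 v at 0 28.68 slope deg -0.16 ends [-37.88  39.66] mid 0.89
10.85 [512.70933037  12.84559706  31.06718151] [ 1.79969095e+02 -3.83252627e-03  7.78503420e+01]
```

View pics/c3.png

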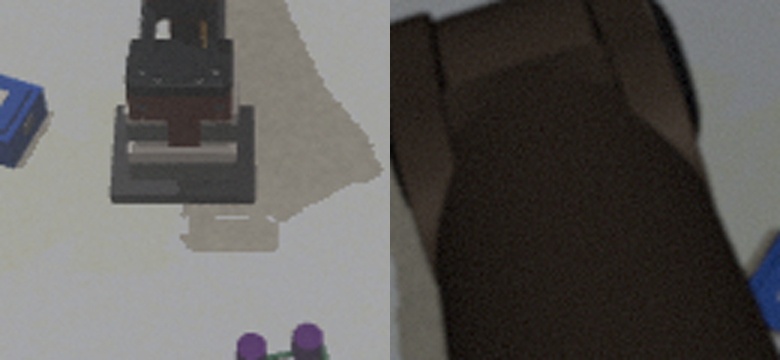

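The held box_b sits squarely over box_a, at scene crop (180,150) above the plate, within about 0.3 mm on the visible face. I'm lowering it gently.

Emit:
{"fn": "move_arm", "kwargs": {
  "moves": [
    [[0.003, 0, 0.05, 0, 0, 0, 0.5], [0.003, 0, 0.09, 0, 0, 0, 0.5], [0.003, 0, 0.11, 0, 0, 0, 0.5], [0.003, 0, 0.12, 0, 0, 0, 0.5], [0.003, 0, 0.13, 0, 0, 0, 0.5], [0.003, 0, 0.13, 0, 0, 0, 0.5]]
  ]
}}

```text
clock: 11.7
tcp_pos: [512.6, 13.1, 20.4]
tcp_rot: [180.0, 0.0, 77.9]
ft_force: [-0.4, 0.1, -2.3]
opening: 59.9
gripper_force: 25.0
```

Emit:
{"fn": "move_arm", "kwargs": {
  "moves": [
    [[0, 0, 0.01, 0, 0, 0, 0.5], [0, 0, 0.015, 0, 0, 0, 0.5], [0, 0, 0.02, 0, 0, 0, 0.5], [0, 0, 0.02, 0, 0, 0, 0.5]]
  ]
}}

```text
clock: 12.2
tcp_pos: [512.5, 13.1, 18.8]
tcp_rot: [-180.0, 0.0, 77.9]
ft_force: [-0.2, 0.3, -2.9]
opening: 59.9
gripper_force: 25.0
```

Emit:
{"fn": "move_arm", "kwargs": {
  "moves": [
    [[0, 0, 0.005, 0, 0, 0, 0.5], [0, 0, 0.008, 0, 0, 0, 0.5], [0, 0, 0.008, 0, 0, 0, 0.5], [0, 0, 0.008, 0, 0, 0, 0.5]]
  ]
}}

```text
clock: 12.7
tcp_pos: [512.5, 13.1, 18.2]
tcp_rot: [180.0, 0.0, 77.9]
ft_force: [0.2, -0.8, -2.3]
opening: 59.6
gripper_force: 25.0
```

Emit:
{"fn": "move_arm", "kwargs": {
  "moves": [
    [[0, 0, 0.004, 0, 0, 0, 0.5], [0, 0, 0.008, 0, 0, 0, 0.5], [0, 0, 0.008, 0, 0, 0, 0.5], [0, 0, 0.008, 0, 0, 0, 0.5]]
  ]
}}

```text
clock: 13.2
tcp_pos: [512.5, 13.1, 18.1]
tcp_rot: [180.0, 0.0, 77.9]
ft_force: [-2.1, 0.8, 5.7]
opening: 59.8
gripper_force: 25.0
```

Contact came at the seated height with about 8 N. I'm releasing and rising.

Emit:
{"fn": "move_arm", "kwargs": {
  "moves": [
    [[0, 0, 0.004, 0, 0, 0, 0.75], [0, 0, 0.004, 0, 0, 0, 0.85], [0, 0, 0.004, 0, 0, 0, 1], [0, 0, 0.004, 0, 0, 0, 1], [0, 0, 0.004, 0, 0, 0, 1]]
  ]
}}

```text
clock: 13.82
tcp_pos: [512.5, 13.1, 17.1]
tcp_rot: [-180.0, 0.0, 77.9]
ft_force: [-0.9, 0.5, -0.7]
opening: 87.8
gripper_force: 0.0
```

Emit:
{"fn": "move_arm", "kwargs": {
  "moves": [
    [[0, 0, -0.2, 0, 0, 0, 1], [0, 0, -0.6, 0, 0, 0, 1], [0, 0, -1, 0, 0, 0, 1], [0, 0, -1, 0, 0, 0, 1]]
  ]
}}

```text
clock: 14.32
tcp_pos: [514.6, 13.3, 100.5]
tcp_rot: [179.7, -0.1, 77.8]
ft_force: [-0.4, 0.4, 0.2]
opening: 88.1
gripper_force: 0.0
```

Emit:
{"fn": "move_arm", "kwargs": {
  "moves": [
    [[0, 0, -0.5, 0, 0, 0, 1], [0, 0, -1, 0, 0, 0, 1], [0, 0, -1, 0, 0, 0, 1]]
  ]
}}

```text
clock: 14.7
tcp_pos: [514.2, 13.3, 179.9]
tcp_rot: [179.7, -0.1, 77.8]
ft_force: [-0.5, -0.2, -1.3]
opening: 87.5
gripper_force: 0.0
```

```bash
python3 - <<'E'
from h import *
ds=[robot.get_image("scene")[1] for _ in range(3)]
d=np.mean(ds,0); d[np.std(ds,0)>4]=0; np.save("pics/scene4.npy",d)
for z in((14,42),(47,74)): face(d,*z)
W=cloud("scene",d);k=(np.hypot(W[...,0]-511,W[...,1]-11)<25)&(W[...,2]>60)&(W[...,2]<95);print("panel z",np.percentile(W[k][:,2],[5,50,95]))
W0=cloud("scene",np.load("pics/scene0.npy"));k=(np.hypot(W0[...,0]-511,W0[...,1]-11)<20)&(W0[...,2]>30);print("panel a z",np.percentile(W0[k][:,2],[5,50,95]))
held("scene",72,90,77.85)
s=robot.get_state();print(s["clock"],s["tcp_pos"],s["tcp_rot"],s["joint_pos"].round(1))
# tips estimate
R=Ro.from_euler("xyz",s["tcp_rot"],degrees=True).as_matrix();L=(W-s["tcp_pos"])@R
k=(abs(L[...,0])<14)&(abs(L[...,1])<60)&(abs(L[...,1])>36)&(L[...,2]>-70)&(L[...,2]<0); print(np.histogram(L[k][:,2],bins=np.arange(-60,1,3)))
E
```

```text
14 42 161 v at 0 28.7 slope deg -0.17 ends [-38.09  40.4 ] mid 1.15
47 74 162 v at 0 28.51 slope deg -0.01 ends [-37.7   39.78] mid 1.04
panel z [79.41997008 80.87156696 81.89196565]
panel a z [47.12081343 48.77022653 50.63255865]
scene 799 along [-38.  -37.1  39.6  39.6] across [-30.6 -29.7  29.1  29.7] rect ((510.737548828125, 11.086315155029297), (77.95632934570312, 62.53936767578125), 77.7482681274414) z [74.9 79.9 82.2]
14.9 [511.59385714  12.93893264 175.91509607] [-1.79878140e+02  3.48480616e-02  7.78534367e+01] [ 11.6  15.2 -22.1 107.    6.6  59.2 -25.3]
(array([13, 13, 11, 20, 13, 15, 13, 14,  9,  0,  0,  0,  0,  0,  0,  0,  0,
        0,  0,  0]), array([-60, -57, -54, -51, -48, -45, -42, -39, -36, -33, -30, -27, -24,
       -21, -18, -15, -12,  -9,  -6,  -3,   0]))
```

box_b is seated: its panel is 32.1 mm above box_a's and square. Next is box_c, with the tool tilted 45° over it.

```bash
cat >> h.py <<'E'
def tilt(yaw,b): return (Ro.from_euler("xyz",[180,0,yaw],degrees=True)*Ro.from_euler("y",b,degrees=True)).as_euler("xyz",degrees=True)
E
python3 - <<'E'
from h import *
P=np.array([553.3,278.1,43]); r=tilt(73.8,-45); tz=Ro.from_euler("xyz",r,degrees=True).as_matrix()[:,2]; print(r,tz,P+52*tz)
a=plan([565,310,190],r,n=5); print(); b=plan(P-70*tz,r,p0=a[0],r0=r); 
E
```

```text
[180.   45.   73.8] [-0.1972765  -0.67903018 -0.70710678] [543.04162185 242.79043079   6.23044738]
[0.7541, -0.0258, -0.0356] [0.0026, -0.0784, 0.0068] 1
[0.7389, -0.0365, -0.1528] [0.0026, -0.0784, 0.0068] 1
[0.7054, -0.0474, -0.2661] [0.0026, -0.0784, 0.0068] 1
[0.6544, -0.0583, -0.3727] [0.0026, -0.0784, 0.0068] 1
[0.5873, -0.0689, -0.47] [0.0026, -0.0784, 0.0068] 1

[0.9997, -0.0292, 0.7239] [0.0, 0.0, 0.0] 1
```

Emit:
{"fn": "move_arm", "kwargs": {
  "moves": [
    [[0.377, -0.013, -0.018, 0.001, -0.039, 0.003, 1], [0.754, -0.026, -0.036, 0.003, -0.078, 0.007, 1]]
  ]
}}

```text
clock: 15.15
tcp_pos: [522.9, 71.9, 179.1]
tcp_rot: [-179.7, 9.1, 76.9]
ft_force: [1.0, 0.7, -0.4]
opening: 87.5
gripper_force: 0.0
```

Emit:
{"fn": "move_arm", "kwargs": {
  "moves": [
    [[0.37, -0.018, -0.076, 0.001, -0.039, 0.003, 1], [0.739, -0.036, -0.153, 0.003, -0.078, 0.007, 1]]
  ]
}}

```text
clock: 15.4
tcp_pos: [533.6, 132.5, 181.8]
tcp_rot: [-179.5, 18.1, 76.3]
ft_force: [0.1, -0.5, -0.6]
opening: 87.9
gripper_force: 0.0
```

Emit:
{"fn": "move_arm", "kwargs": {
  "moves": [
    [[0.353, -0.024, -0.133, 0.001, -0.039, 0.003, 1], [0.705, -0.047, -0.266, 0.003, -0.078, 0.007, 1]]
  ]
}}

```text
clock: 15.65
tcp_pos: [544.4, 192.0, 184.6]
tcp_rot: [-179.4, 27.1, 75.6]
ft_force: [1.3, 0.0, -0.1]
opening: 87.5
gripper_force: 0.0
```

Emit:
{"fn": "move_arm", "kwargs": {
  "moves": [
    [[0.327, -0.029, -0.186, 0.001, -0.039, 0.003, 1], [0.654, -0.058, -0.373, 0.003, -0.078, 0.007, 1]]
  ]
}}

```text
clock: 15.9
tcp_pos: [555.2, 251.3, 187.5]
tcp_rot: [-179.5, 36.0, 74.7]
ft_force: [0.5, -0.9, -1.3]
opening: 87.9
gripper_force: 0.0
```

Emit:
{"fn": "move_arm", "kwargs": {
  "moves": [
    [[0.294, -0.035, -0.235, 0.001, -0.039, 0.003, 1], [0.587, -0.069, -0.47, 0.003, -0.078, 0.007, 1], [0.587, -0.069, -0.47, 0.003, -0.078, 0.007, 1], [0.587, -0.069, -0.47, 0.003, -0.078, 0.007, 1]]
  ]
}}

```text
clock: 16.4
tcp_pos: [561.3, 293.4, 177.4]
tcp_rot: [-178.5, 45.3, 73.9]
ft_force: [1.0, -0.4, -1.4]
opening: 87.8
gripper_force: 0.0
```

```bash
python3 - <<'E'
from h import *
s=robot.get_state();print(s["clock"],s["tcp_pos"],s["tcp_rot"],s["joint_pos"].round(1))
P=np.array([553.3,278.1,43]); r=tilt(73.8,-45); tz=Ro.from_euler("xyz",r,degrees=True).as_matrix()[:,2]
for n in("scene","top"):
    L,W,im,d=tips(n); k=(abs(L[...,0])<60)&(abs(L[...,1])<60)&(L[...,2]>-75)&(L[...,2]<60)&(W[...,2]>90); q=L[k]
    for lo in range(-75,60,5):
        t=(q[:,2]>=lo)&(q[:,2]<lo+5)
        if t.sum(): print(n,lo,t.sum(),"x",np.percentile(q[t,0],[5,50,95]).round(),"y",np.percentile(q[t,1],[5,50,95]).round())
plan(P-70*tz,r)
E
```

```text
16.4 [561.3456834  293.42435129 177.39895703] [-178.49577111   45.29281203   73.8823873 ] [-60.   57.5  38.2  58.8  -1.3 106.1 -43.5]
scene -75 75 x [-13.  -6.   8.] y [-52.  47.  57.]
scene -70 76 x [-13.  -6.   9.] y [-52.  46.  56.]
scene -65 72 x [-12.  -5.   7.] y [-50.  44.  55.]
scene -60 67 x [-13.  -5.   8.] y [-48.  47.  54.]
scene -55 67 x [-12.  -6.   8.] y [-49.  44.  53.]
scene -50 70 x [-12.  -6.   8.] y [-51.  45.  52.]
scene -45 65 x [-12.  -6.   9.] y [-51.  45.  53.]
scene -40 65 x [-13.  -3.   8.] y [-49. -43.  53.]
scene -35 64 x [-12.  -5.   9.] y [-50.  47.  52.]
scene -30 59 x [-13.  -6.   8.] y [-51.  44.  53.]
scene -25 7 x [-9. -1.  5.] y [-46.  50.  51.]
top -75 55 x [-14. -12.  -7.] y [-54.  44.  54.]
top -70 56 x [-14. -11.  -1.] y [-53. -44.  53.]
top -65 48 x [-13. -11.  -2.] y [-53.  44.  53.]
top -60 51 x [-13. -11.  -0.] y [-52.  44.  52.]
top -55 43 x [-13. -12.  -3.] y [-51. -44.  51.]
top -50 43 x [-14. -11.  -4.] y [-52.  44.  52.]
top -45 44 x [-13. -11.  -1.] y [-51.  44.  52.]
top -40 46 x [-14. -11.   3.] y [-51.  44.  52.]
top -35 38 x [-14. -11.  -3.] y [-52.   0.  52.]
top -30 7 x [-11.  -9.  -9.] y [-50.  45.  50.]
[0.5163, -0.0137, 0.2592] [-0.0041, 0.0007, -0.0] 1
[0.5159, -0.0159, 0.2598] [-0.0041, 0.0007, -0.0] 1
```

The tips sit about 30 mm short along the tool axis, so it is a tool-length offset. The 45° pose also hits joint 6's limit, so I'll use a 30° tilt now and 60° at the end.

```bash
python3 - <<'E'
from h import *
r=tilt(73.8,-30); M=Ro.from_euler("xyz",r,degrees=True).as_matrix(); tz=M[:,2]; P=np.array([552.75,276.2,43])+1*M[:,0]
print(r,"standoff",P-40*tz,"grip",P+50*tz)
a=plan(P-40*tz,r); print(); plan(P+50*tz,r,p0=a[0],r0=r)
E
```

```text
[180.   30.   73.8] standoff [558.57143551 296.23751244  77.14101615] grip [546.01683573 253.02429658  -0.80127019]
[0.8988, -0.0208, 0.9249] [-0.0082, 0.1323, -0.0011] 1

[-0.0, 0.0, 0.5625] [0.0, 0.0, 0.0] 1
[-0.0, 0.0, 0.5625] [0.0, 0.0, 0.0] 1
```

Emit:
{"fn": "move_arm", "kwargs": {
  "moves": [
    [[0.22, -0.005, 0.23, -0.002, 0.035, 0, 1], [0.45, -0.01, 0.45, -0.004, 0.07, 0, 1], [0.67, -0.016, 0.68, -0.006, 0.1, -0.001, 1], [0.899, -0.021, 0.925, -0.008, 0.132, -0.001, 1], [0.899, -0.021, 0.925, -0.008, 0.132, -0.001, 1], [0.899, -0.021, 0.925, -0.008, 0.132, -0.001, 1]]
  ]
}}

```text
clock: 17.25
tcp_pos: [557.7, 295.1, 77.2]
tcp_rot: [-179.5, 29.9, 73.8]
ft_force: [-0.4, 0.4, -0.6]
opening: 88.2
gripper_force: 0.0
```

```bash
python3 - <<'E'
from h import *
s=robot.get_state();print(s["clock"],s["tcp_pos"],s["tcp_rot"],s["joint_pos"].round(1))
r=tilt(73.8,-30); M=Ro.from_euler("xyz",r,degrees=True).as_matrix(); tz=M[:,2]; P=np.array([552.75,276.2,43])
for n in("scene","top"):
    L,W,im,d=tips(n); np.save(f"pics/{n}5.npy",d); cv2.imwrite(f"pics/{n}5.png",im[...,::-1])
    k=(abs(L[...,0])<25)&(abs(L[...,1])<60)&(abs(L[...,1])>36)&(L[...,2]>-60)&(L[...,2]<-10)&(W[...,2]>85); q=L[k]; print(n,np.histogram(q[:,2],bins=np.arange(-60,-9,3))[0],"x",np.percentile(q[:,0],[2,50,98]).round(1),"y",np.percentile(q[:,1],[2,98]).round(1))
    a=np.radians(73.8);B=W[...,:2]-[552,273.6];u=B@[np.cos(a),np.sin(a)];v=B@[np.sin(a),-np.cos(a)]
    k=(W[...,2]>76)&(W[...,2]<84)&(abs(u)<30)&(abs(v)<36); print("boxtop",k.sum(),"z",np.percentile(u[k],[2,98]).round(1),"y",np.percentile(v[k],[1,99]).round(1))
plan(P-40*tz,r)
ims=[cv2.imread("pics/scene5.png")[80:200,310:440],cv2.imread("pics/top5.png")[150:270,50:180]]
cv2.imwrite("pics/c5.png",np.hstack([cv2.resize(i,(390,360),interpolation=cv2.INTER_CUBIC) for i in ims]))
E
```

```text
17.25 [557.65525595 295.05765032  77.2486824 ] [-179.48806453   29.88202753   73.8334275 ] [-60.1  51.3  34.6  75.7  -7.   82.5 -45.1]
scene [31 26 30 31 25 30 28 33 21 25  1  0  0  0  0  0] x [-12.9  -4.3   9.7] y [-53.1  52. ]
boxtop 334 z [-16.3  15.2] y [-31.3  29.5]
top [22 15 18 15 19 18 15 18 16 15  7  0  0  0  0  0] x [-14.7 -11.6   6.3] y [-52.8  52.1]
boxtop 556 z [-17.9  13.8] y [-29.2  29.3]
[-0.0012, 0.0016, -0.0022] [-0.0036, -0.0014, 0.0001] 1
```

View pics/c5.png

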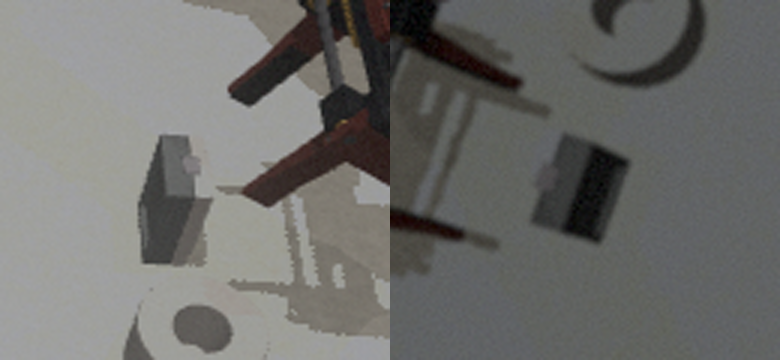

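The open fingers straddle box_c from the +y side (scene crop tips at (240,95) and (255,200), box at (175,190)), clear of the tape roll. I'm advancing along the tool and gripping.

Emit:
{"fn": "move_arm", "kwargs": {
  "moves": [
    [[0.02, 0, 0.2, -0.004, 0, 0, 1], [0.025, 0, 0.4, -0.004, 0, 0, 1], [0.025, 0, 0.6, -0.004, 0, 0, 1], [0.025, 0, 0.6, -0.004, 0, 0, 1]]
  ]
}}

```text
clock: 17.85
tcp_pos: [550.7, 272.5, 33.4]
tcp_rot: [-180.0, 30.0, 73.8]
ft_force: [-0.1, -0.1, 0.8]
opening: 88.1
gripper_force: 0.0
```

Emit:
{"fn": "move_arm", "kwargs": {
  "moves": [
    [[0, 0, 0.15, 0, 0, 0, 1], [0, 0, 0.3, 0, 0, 0, 1], [0, 0, 0.42, 0, 0, 0, 1], [0, 0, 0.51, 0, 0, 0, 1], [0, 0, 0.51, 0, 0, 0, 1]]
  ]
}}

```text
clock: 18.48
tcp_pos: [545.5, 253.7, -1.4]
tcp_rot: [180.0, 29.9, 73.8]
ft_force: [0.0, 0.4, 0.4]
opening: 87.6
gripper_force: 0.0
```

```bash
python3 - <<'E'
from h import *
s=robot.get_state();print(s["clock"],s["tcp_pos"],s["tcp_rot"],s["joint_pos"].round(1),s["ft_force"])
r=tilt(73.8,-30); M=Ro.from_euler("xyz",r,degrees=True).as_matrix(); tz=M[:,2]; P=np.array([552.75,276.2,43])
plan(P+49*tz+2*M[:,0],r)
for n in("scene","top"):
    L,W,im,d=tips(n); cv2.imwrite(f"pics/{n}6.png",im[...,::-1])
    a=np.radians(73.8);B=W[...,:2]-[552,273.6];u=B@[np.cos(a),np.sin(a)];v=B@[np.sin(a),-np.cos(a)]
    k=(W[...,2]>76)&(W[...,2]<84)&(abs(u)<30)&(abs(v)<30); print("boxtop",k.sum(),"z",np.percentile(u[k],[2,98]).round(1),"y",np.percentile(v[k],[1,99]).round(1))
    k=(abs(v)>36)&(abs(v)<56)&(abs(u)<40)&(W[...,2]>8)&(W[...,2]<75); q=L[k];print(n,np.histogram(q[:,2],bins=np.arange(-60,-9,3))[0],"x",np.percentile(q[:,0],[2,50,98]).round(1),"v",np.percentile(v[k],[2,98]).round(1),np.percentile(W[k][:,2],[2]))
E
```

```text
18.475 [545.52431497 253.69102673  -1.36288387] [179.98218313  29.87768567  73.76288603] [-59.6  53.6  33.7  84.2  -7.7  71.6 -44.6] [0.02558133 0.41315091 0.36108144]
[0.0036, 0.0082, -0.0154] [-0.0, -0.0011, -0.0003] 1
boxtop 321 z [-16.3  15. ] y [-29.   29.3]
scene [12 10  9 14 10 14 10 14 17  8  4  0  0  0  0  0] x [-12.5  -4.2  10.1] v [-54.   54.5] [27.79902536]
boxtop 555 z [-18.1  13.4] y [-29.2  29.2]
top [16 11  9 18 13 15  9 16 10 12  8  0  0  0  0  0] x [-14.6 -11.8   7.8] v [-54.4  52.8] [29.11028834]
```

Emit:
{"fn": "move_arm", "kwargs": {
  "moves": [
    [[0, 0, 0, 0, 0, 0, 0.85], [0, 0, 0, 0, 0, 0, 0.75], [0, 0, 0, 0, 0, 0, 0.65], [0, 0, 0, 0, 0, 0, 0.5], [0, 0, 0, 0, 0, 0, 0.5], [0, 0, 0, 0, 0, 0, 0.5]]
  ],
  "grip_force": 30
}}

```text
clock: 19.32
tcp_pos: [546.1, 254.2, -0.8]
tcp_rot: [179.9, 29.8, 73.8]
ft_force: [0.7, 0.5, 1.6]
opening: 59.9
gripper_force: 30.0
```

```bash
python3 - <<'E'
from h import *
s=robot.get_state();p=s["tcp_pos"];r=s["tcp_rot"];print(p,r,s["opening"],s["ft_force"])
up=p+[0,0,100]; a=plan(up,r); print()
r2=tilt(77.85,60)
# grip point (true) over column: column (512.5,13.1); box underside target ~100
t1=Ro.from_euler("xyz",r2,degrees=True).as_matrix()[:,2]; G=np.array([512.5,13.1,150]); print(r2,t1,"end",G+49*t1)
plan(G+49*t1,r2,n=5,p0=up,r0=r)
E
```

```text
[546.09597295 254.24756687  -0.75928739] [179.92325063  29.81302995  73.76286474] 59.926638110086046 [0.65460339 0.48608381 1.59960068]
[-0.3107, 0.0007, -0.5423] [0.0, 0.0, 0.0] 1
[-0.3107, 0.0007, -0.5423] [0.0, 0.0, 0.0] 1

[180.   -60.    77.85] [ 0.18227389  0.84662638 -0.5       ] end [521.43142065  54.58469266 125.5       ]
[-0.4634, 0.0801, 0.19] [0.0022, 0.1567, -0.0075] 1
[-0.5005, 0.0733, 0.0374] [0.0022, 0.1567, -0.0075] 1
[-0.4886, 0.0656, -0.1192] [0.0022, 0.1567, -0.0075] 1
[-0.429, 0.0578, -0.2644] [0.0022, 0.1567, -0.0075] 1
[-0.3273, 0.0506, -0.3842] [0.0022, 0.1567, -0.0075] 1
```

Emit:
{"fn": "move_arm", "kwargs": {
  "moves": [
    [[-0.03, 0, -0.05, 0, 0, 0, 0.5], [-0.11, 0, -0.19, 0, 0, 0, 0.5], [-0.21, 0, -0.37, 0, 0, 0, 0.5], [-0.311, 0, -0.542, 0, 0, 0, 0.5]]
  ]
}}

```text
clock: 19.82
tcp_pos: [546.0, 254.3, 50.6]
tcp_rot: [179.9, 29.8, 73.8]
ft_force: [0.7, 0.4, -2.5]
opening: 59.9
gripper_force: 30.0
```

Emit:
{"fn": "move_arm", "kwargs": {
  "moves": [
    [[-0.1, 0, -0.18, 0, 0, 0, 0.5], [-0.2, 0, -0.36, 0, 0, 0, 0.5], [-0.29, 0, -0.5, 0, 0, 0, 0.5], [-0.311, 0, -0.542, 0, 0, 0, 0.5]]
  ]
}}

```text
clock: 20.32
tcp_pos: [546.1, 254.3, 100.2]
tcp_rot: [179.9, 29.8, 73.7]
ft_force: [0.4, 0.2, -2.5]
opening: 60.1
gripper_force: 30.0
```

Emit:
{"fn": "move_arm", "kwargs": {
  "moves": [
    [[-0.1, 0.018, 0.04, 0, 0.035, -0.002, 0.5], [-0.22, 0.04, 0.09, 0.001, 0.075, -0.004, 0.5], [-0.34, 0.06, 0.14, 0.002, 0.115, -0.006, 0.5], [-0.463, 0.08, 0.19, 0.002, 0.157, -0.007, 0.5]]
  ]
}}

```text
clock: 20.82
tcp_pos: [540.5, 213.8, 104.1]
tcp_rot: [-179.5, 11.7, 74.6]
ft_force: [-0.6, -0.1, -2.2]
opening: 60.0
gripper_force: 30.0
```

Emit:
{"fn": "move_arm", "kwargs": {
  "moves": [
    [[-0.125, 0.018, 0.009, 0, 0.039, -0.002, 0.5], [-0.25, 0.037, 0.019, 0.001, 0.078, -0.004, 0.5], [-0.375, 0.055, 0.028, 0.002, 0.117, -0.006, 0.5], [-0.5, 0.073, 0.037, 0.002, 0.157, -0.007, 0.5]]
  ]
}}

```text
clock: 21.32
tcp_pos: [535.4, 173.7, 109.5]
tcp_rot: [-179.3, -6.3, 75.2]
ft_force: [-0.6, 1.1, -1.8]
opening: 60.3
gripper_force: 30.0
```

```bash
python3 - <<'E'
from h import *
s=robot.get_state();print(s["clock"],s["tcp_pos"],s["tcp_rot"],s["opening"],s["ft_force"],s["joint_pos"].round(1))
r2=tilt(77.85,60)
t1=Ro.from_euler("xyz",r2,degrees=True).as_matrix()[:,2]; G=np.array([512.5,13.1,150])
plan(G+49*t1,r2,n=3)
E
```

```text
21.325 [535.36503338 173.68812711 109.49491787] [-179.26461968   -6.25219574   75.17843067] 60.26186209209444 [-0.57792514  1.13556811 -1.83288573] [-41.4  22.8  28.8 109.5 -21.9  49.9 -15.4]
[-0.4844, 0.0693, -0.1211] [0.0024, 0.1563, -0.0078] 1
[-0.4247, 0.0612, -0.2646] [0.0024, 0.1563, -0.0078] 1
[-0.3236, 0.0538, -0.3828] [0.0024, 0.1563, -0.0078] 1
```

Emit:
{"fn": "move_arm", "kwargs": {
  "moves": [
    [[-0.12, 0.017, -0.03, 0, 0.039, -0.002, 0.5], [-0.24, 0.034, -0.06, 0.001, 0.078, -0.004, 0.5], [-0.36, 0.05, -0.09, 0.002, 0.117, -0.006, 0.5], [-0.484, 0.069, -0.121, 0.002, 0.156, -0.008, 0.5]]
  ]
}}

```text
clock: 21.82
tcp_pos: [530.7, 134.0, 114.9]
tcp_rot: [-179.2, -24.2, 75.9]
ft_force: [-0.3, -0.5, -3.3]
opening: 59.8
gripper_force: 30.0
```

Emit:
{"fn": "move_arm", "kwargs": {
  "moves": [
    [[-0.106, 0.015, -0.066, 0, 0.039, -0.002, 0.5], [-0.212, 0.03, -0.132, 0.001, 0.078, -0.004, 0.5], [-0.318, 0.046, -0.198, 0.002, 0.117, -0.006, 0.5], [-0.425, 0.061, -0.265, 0.002, 0.156, -0.008, 0.5]]
  ]
}}

```text
clock: 22.32
tcp_pos: [526.0, 94.5, 119.9]
tcp_rot: [-179.4, -42.0, 76.7]
ft_force: [0.2, -0.7, -3.2]
opening: 59.7
gripper_force: 30.0
```

```bash
python3 - <<'E'
from h import *
s=robot.get_state();print(s["clock"],s["tcp_pos"],s["tcp_rot"],s["opening"],s["ft_force"],s["joint_pos"].round(1))
r2=tilt(77.85,60)
t1=Ro.from_euler("xyz",r2,degrees=True).as_matrix()[:,2]; G=np.array([512.5,13.1,150])
plan(G+49*t1,r2,n=1)
E
```

```text
22.325 [526.00954243  94.52496835 119.88707847] [-179.44277613  -42.00371508   76.74444753] 59.73894157608381 [ 0.23467899 -0.70689255 -3.24834937] [  5.8  24.6   9.2 118.9 -58.9  56.9  44. ]
[-0.3239, 0.055, -0.3867] [0.0027, 0.157, -0.0069] 1
```

Emit:
{"fn": "move_arm", "kwargs": {
  "moves": [
    [[-0.08, 0.014, -0.097, 0.001, 0.039, -0.002, 0.5], [-0.162, 0.028, -0.193, 0.001, 0.078, -0.003, 0.5], [-0.243, 0.041, -0.29, 0.002, 0.117, -0.005, 0.5], [-0.324, 0.055, -0.387, 0.003, 0.157, -0.007, 0.5], [-0.324, 0.055, -0.387, 0.003, 0.157, -0.007, 0.5]]
  ]
}}

```text
clock: 22.95
tcp_pos: [521.6, 52.3, 124.1]
tcp_rot: [-179.7, -59.9, 77.3]
ft_force: [0.1, -0.4, -2.6]
opening: 59.7
gripper_force: 30.0
```

```bash
python3 - <<'E'
from h import *
s=robot.get_state();print(s["clock"],s["tcp_pos"],s["tcp_rot"],s["opening"],s["ft_force"],s["joint_pos"].round(1))
r2=tilt(77.85,60)
t1=Ro.from_euler("xyz",r2,degrees=True).as_matrix()[:,2]; G=np.array([512.5,13.1,150])
plan(G+49*t1,r2,n=1)
E
```

```text
22.95 [521.62250638  52.31504431 124.12374306] [-179.66230209  -59.88798322   77.28331038] 59.70824975806237 [ 0.09200909 -0.44399322 -2.58408528] [ 36.9  36.4 -13.8 115.3 -58.1  63.9  55.8]
[0.0285, -0.0085, 0.0149] [0.0013, 0.001, -0.0025] 1
```

```bash
cat >> h.py <<'E'
def avg(n,m=3):
    ds=[];
    for _ in range(m): im,d=robot.get_image(n); ds.append(d)
    d=np.mean(ds,0); d[(np.std(ds,0)>4)|(np.min(ds,0)<=0)]=0; return im,d
def lid(d,n,zlo,zhi,yaw=77.85,c=(511.2,10.3)):
    W=cloud(n,d);a=np.radians(yaw);B=W[...,:2]-c;u=B@[np.cos(a),np.sin(a)];v=B@[np.sin(a),-np.cos(a)]
    k=(abs(u)<22)&(abs(v)<16)&(W[...,2]>zlo)&(W[...,2]<zhi)
    for _ in range(3):
        A=np.c_[u[k],v[k],np.ones(k.sum())];co=np.linalg.lstsq(A,W[k][:,2],rcond=None)[0]; res=np.abs(W[...,2]-(co[0]*u+co[1]*v+co[2])); k=k&(res<2)
    print(n,"lid",k.sum(),"slope along/across deg",np.degrees(co[:2]).round(2),"z",co[2].round(2)); return co
E
python3 - <<'E'
from h import *
for n in("scene","top"):
    im,d=avg(n); np.save(f"pics/{n}7.npy",d); cv2.imwrite(f"pics/{n}7.png",im[...,::-1])
    lid(d,n,150,178)
    if n=="scene":
        for z in((14,42),(47,74),(133,160)): face(d,*z)
    print(held(n,155,175,77.85)[0].shape)
ims=[cv2.imread("pics/scene7.png")[80:200,190:320],cv2.imread("pics/top7.png")[170:290,180:310]]
cv2.imwrite("pics/c7.png",np.hstack([cv2.resize(i,(390,360),interpolation=cv2.INTER_CUBIC) for i in ims]))
E
```

```text
scene lid 254 slope along/across deg [ 0.03 -0.2 ] z 165.59
14 42 159 v at 0 28.68 slope deg -0.22 ends [-37.84  40.37] mid 1.26
47 74 165 v at 0 28.53 slope deg -0.12 ends [-37.74  39.74] mid 1.0
133 160 100 v at 0 29.36 slope deg 0.36 ends None mid None
scene 1188 along [-65.5 -45.   45.7  46.1] across [-38.9 -36.6  42.1  43.4] rect ((509.26239013671875, 3.0075302124023438), (113.52360534667969, 84.1642074584961), 83.89871978759766) z [158.7 166.2 171.8]
(1188, 3)
top lid 501 slope along/across deg [-0.08 -0.02] z 166.13
top 1991 along [-35.2 -33.7  43.5  44.8] across [-39.1 -36.3  36.7  39.6] rect ((512.1651611328125, 8.512466430664062), (101.35450744628906, 84.66282653808594), 65.62446594238281) z [160.  165.2 169.3]
(1991, 3)
```

View pics/c7.png

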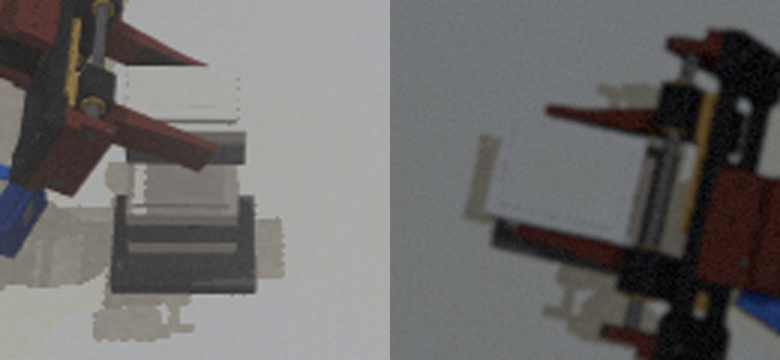

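box_c is lid up and level (slope under 0.2°) at scene crop (185,95), above the two stacked boxes at (185,185). I'm refining the offsets.

```bash
cat >> h.py <<'E'
def ends(d,n,zlo,zhi,vr,ulim=60,yaw=77.85,c=(511.2,10.3)):
    W=cloud(n,d);a=np.radians(yaw);B=W[...,:2]-c;u=B@[np.cos(a),np.sin(a)];v=B@[np.sin(a),-np.cos(a)]
    k=(v>vr[0])&(v<vr[1])&(abs(u)<ulim)&(W[...,2]>zlo)&(W[...,2]<zhi)
    print(n,k.sum(),[(int(x),np.round([u[k&(abs(v-x)<3)].min(),u[k&(abs(v-x)<3)].max()],1).tolist()) for x in np.arange(vr[0]+3,vr[1],6) if (k&(abs(v-x)<3)).any()])
E
python3 - <<'E'
from h import *
t0=np.load("pics/top0.npy");t7=np.load("pics/top7.npy");s4=np.load("pics/scene4.npy");s7=np.load("pics/scene7.npy")
ends(t0,"top",42,52,(-27,27)); ends(t7,"top",156,170,(-27,27),52)
ends(s4,"scene",72,84,(-27,27)); ends(s7,"scene",156,170,(-27,27),52)
s=robot.get_state(); r2=tilt(77.85,60)
plan(s["tcp_pos"]+[0,0,-40],r2,n=1)
print(s["clock"])
E
```

```text
top 1111 [(-24, [-39.8, 38.5]), (-18, [-40.4, 38.6]), (-12, [-40.5, 39.4]), (-6, [-38.8, 38.8]), (0, [-40.2, 39.2]), (6, [-40.4, 39.3]), (12, [-40.6, 39.1]), (18, [-39.7, 38.6]), (24, [-39.9, 39.0])]
top 1541 [(-24, [-34.3, 44.7]), (-18, [-34.7, 45.1]), (-12, [-34.5, 44.7]), (-6, [-34.7, 45.0]), (0, [-35.5, 45.0]), (6, [-35.3, 45.0]), (12, [-34.6, 45.1]), (18, [-34.7, 45.0]), (24, [-34.5, 45.1])]
scene 685 [(-24, [-38.0, 39.7]), (-18, [-37.6, 39.6]), (-12, [-37.5, 39.6]), (-6, [-37.1, 39.6]), (0, [-36.8, 39.6]), (6, [-36.3, 39.6]), (12, [-38.4, 39.6]), (18, [-38.0, 39.5]), (24, [-37.8, 39.6])]
scene 694 [(-24, [-32.8, 42.2]), (-18, [-32.7, 42.2]), (-12, [-34.4, 42.1]), (-6, [-34.0, 42.1]), (0, [-33.9, 42.1]), (6, [-33.6, 42.0]), (12, [-29.2, 42.0]), (18, [-22.8, 41.9]), (24, [-10.9, 41.9])]
[-0.4325, -0.0006, 0.2509] [-0.0005, 0.0011, 0.0009] 1
23.35
```

```bash
python3 - <<'E'
from h import *
s=robot.get_state(); print(s["tcp_pos"],s["tcp_rot"])
plan(s["tcp_pos"]+np.array([-1.24,-3.8,-38]),tilt(77.85,60),n=1)
E
```

```text
[521.88610806  55.96502365 126.55983133] [179.86732196 -59.87704666  78.0652138 ]
[-0.4358, -0.0058, 0.1954] [-0.0005, 0.0011, 0.0009] 1
```

Emit:
{"fn": "move_arm", "kwargs": {
  "moves": [
    [[-0.08, -0.002, 0.03, 0, 0, 0, 0.5], [-0.17, -0.003, 0.07, 0, 0.001, 0.001, 0.5], [-0.26, -0.004, 0.11, 0, 0.001, 0.001, 0.5], [-0.35, -0.006, 0.146, 0, 0.001, 0.001, 0.5], [-0.41, -0.006, 0.172, 0, 0.001, 0.001, 0.5], [-0.442, -0.006, 0.185, 0, 0.001, 0.001, 0.5], [-0.442, -0.006, 0.185, 0, 0.001, 0.001, 0.5], [-0.442, -0.006, 0.185, 0, 0.001, 0.001, 0.5], [-0.442, -0.006, 0.185, 0, 0.001, 0.001, 0.5]]
  ]
}}

```text
clock: 24.48
tcp_pos: [520.5, 50.4, 88.3]
tcp_rot: [-179.9, -60.0, 77.7]
ft_force: [1.0, -0.2, -2.5]
opening: 60.3
gripper_force: 30.0
```

```bash
cat > m.py <<'E'
from h import *
import sys
top=float(sys.argv[1])  # expected panel z
t0=np.load("pics/top0.npy");s4=np.load("pics/scene4.npy")
for n in("top","scene"):
    im,d=avg(n); co=lid(d,n,top-10,top+10)
    if n=="top": ends(t0,n,42,52,(-27,27))
    else: ends(s4,n,72,84,(-27,27))
    ends(d,n,top-10,top+5,(-27,27),48)
    if n=="scene":
        for z in((14,42),(47,74),(top-33,top-6)): face(d,*z)
    else:
        for dd,lo,hi in((t0,42,52),(d,top-10,top+5)):
            W=cloud(n,dd);a=np.radians(77.85);B=W[...,:2]-[511.2,10.3];u=B@[np.cos(a),np.sin(a)];v=B@[np.sin(a),-np.cos(a)]
            k=(u>20)&(u<36)&(abs(v)<45)&(W[...,2]>lo)&(W[...,2]<hi);print("top across ends",np.percentile(v[k],[1,99]).round(1))
s=robot.get_state();print(s["clock"],s["tcp_pos"],s["tcp_rot"],s["ft_force"],s["joint_pos"].round(1))
E
python3 m.py 127
```

```text
top lid 453 slope along/across deg [-0.21 -0.2 ] z 127.66
top 1111 [(-24, [-39.8, 38.5]), (-18, [-40.4, 38.6]), (-12, [-40.5, 39.4]), (-6, [-38.8, 38.8]), (0, [-40.2, 39.2]), (6, [-40.4, 39.3]), (12, [-40.6, 39.1]), (18, [-39.7, 38.6]), (24, [-39.9, 39.0])]
top 1388 [(-24, [-40.9, 38.7]), (-18, [-40.6, 38.4]), (-12, [-40.2, 38.8]), (-6, [-41.7, 38.6]), (0, [-41.3, 38.6]), (6, [-41.8, 38.6]), (12, [-40.8, 39.2]), (18, [-40.4, 39.0]), (24, [-41.0, 39.0])]
top across ends [-29.3  29. ]
top across ends [-29.6  29.1]
scene lid 240 slope along/across deg [-0.38 -0.41] z 128.69
scene 685 [(-24, [-38.0, 39.7]), (-18, [-37.6, 39.6]), (-12, [-37.5, 39.6]), (-6, [-37.1, 39.6]), (0, [-36.8, 39.6]), (6, [-36.3, 39.6]), (12, [-38.4, 39.6]), (18, [-38.0, 39.5]), (24, [-37.8, 39.6])]
scene 689 [(-24, [-39.2, 38.8]), (-18, [-39.0, 38.8]), (-12, [-38.7, 38.8]), (-6, [-38.4, 38.7]), (0, [-38.2, 38.7]), (6, [-38.0, 38.7]), (12, [-37.6, 38.7]), (18, [-30.8, 38.7]), (24, [-20.3, 38.7])]
14 42 157 v at 0 28.68 slope deg -0.08 ends [-38.07  40.38] mid 1.15
47 74 162 v at 0 28.53 slope deg 0.11 ends [-37.8   39.79] mid 1.0
94.0 121.0 100 v at 0 28.6 slope deg 0.08 ends [-38.29  39.15] mid 0.43
24.775 [520.40543321  50.34610884  88.12543417] [-179.82164889  -60.04123897   77.63118633] [-1.93643905e-03 -7.89530656e-01 -2.69613124e+00] [ 37.8  40.6 -14.5 115.2 -58.2  61.4  59.2]
```

Emit:
{"fn": "move_arm", "kwargs": {
  "moves": [
    [[-0.03, 0, 0.022, 0, 0, 0, 0.5], [-0.06, 0, 0.042, 0, 0, 0, 0.5], [-0.09, 0, 0.061, 0, 0, 0, 0.5], [-0.104, 0, 0.07, 0, 0, 0, 0.5], [-0.104, 0, 0.07, 0, 0, 0, 0.5], [-0.104, 0, 0.07, 0, 0, 0, 0.5]]
  ]
}}

```text
clock: 25.52
tcp_pos: [520.6, 51.0, 78.1]
tcp_rot: [-179.8, -60.0, 77.6]
ft_force: [0.4, -0.2, -2.9]
opening: 60.2
gripper_force: 30.0
```

```bash
python3 m.py 118
```

```text
top lid 440 slope along/across deg [-0.08 -0.34] z 117.52
top 1111 [(-24, [-39.8, 38.5]), (-18, [-40.4, 38.6]), (-12, [-40.5, 39.4]), (-6, [-38.8, 38.8]), (0, [-40.2, 39.2]), (6, [-40.4, 39.3]), (12, [-40.6, 39.1]), (18, [-39.7, 38.6]), (24, [-39.9, 39.0])]
top 1354 [(-24, [-39.5, 39.4]), (-18, [-40.0, 39.3]), (-12, [-40.2, 39.1]), (-6, [-39.9, 39.3]), (0, [-40.8, 39.4]), (6, [-40.1, 39.7]), (12, [-40.2, 39.2]), (18, [-40.0, 39.6]), (24, [-40.1, 39.9])]
top across ends [-29.3  29. ]
top across ends [-29.6  29. ]
scene lid 226 slope along/across deg [ 0.13 -0.73] z 118.65
scene 685 [(-24, [-38.0, 39.7]), (-18, [-37.6, 39.6]), (-12, [-37.5, 39.6]), (-6, [-37.1, 39.6]), (0, [-36.8, 39.6]), (6, [-36.3, 39.6]), (12, [-38.4, 39.6]), (18, [-38.0, 39.5]), (24, [-37.8, 39.6])]
scene 689 [(-24, [-38.0, 41.1]), (-18, [-37.5, 41.1]), (-12, [-37.3, 41.1]), (-6, [-39.4, 41.0]), (0, [-38.7, 41.0]), (6, [-38.4, 41.0]), (12, [-38.2, 41.0]), (18, [-31.5, 40.9]), (24, [-20.8, 40.9])]
14 42 152 v at 0 28.7 slope deg -0.24 ends [-38.05  40.4 ] mid 1.18
47 74 161 v at 0 28.47 slope deg -0.11 ends [-37.78  39.79] mid 1.01
85.0 112.0 102 v at 0 28.74 slope deg 0.32 ends [-36.94  37.22] mid 0.14
25.825 [520.56232047  51.00066793  78.11019293] [-179.82637403  -60.03955104   77.63523854] [ 0.48098633  0.48955888 -2.9882682 ] [ 38.1  41.7 -15.  115.2 -58.2  60.5  60. ]
```

Emit:
{"fn": "move_arm", "kwargs": {
  "moves": [
    [[-0.011, 0, 0.006, 0.002, 0, -0.001, 0.5], [-0.022, 0, 0.0125, 0.002, 0, -0.001, 0.5], [-0.033, 0, 0.019, 0.002, 0, -0.001, 0.5], [-0.043, 0, 0.025, 0.002, 0, -0.001, 0.5], [-0.043, 0, 0.025, 0.002, 0, -0.001, 0.5], [-0.043, 0, 0.025, 0.002, 0, -0.001, 0.5]]
  ]
}}

```text
clock: 26.58
tcp_pos: [520.5, 51.1, 74.1]
tcp_rot: [-179.8, -60.0, 77.9]
ft_force: [-0.3, 0.1, -2.5]
opening: 60.2
gripper_force: 30.0
```

Emit:
{"fn": "move_arm", "kwargs": {
  "moves": [
    [[-0.005, 0, 0.003, 0, 0, 0, 0.5], [-0.011, 0, 0.006, 0, 0, 0, 0.5], [-0.011, 0, 0.006, 0, 0, 0, 0.5], [-0.011, 0, 0.006, 0, 0, 0, 0.5]]
  ]
}}

```text
clock: 27.08
tcp_pos: [520.5, 51.1, 73.1]
tcp_rot: [-179.8, -60.0, 77.9]
ft_force: [-0.7, -0.0, -2.2]
opening: 60.1
gripper_force: 30.0
```

Emit:
{"fn": "move_arm", "kwargs": {
  "moves": [
    [[-0.003, 0, 0.002, 0, 0, 0, 0.5], [-0.006, 0, 0.003, 0, 0, 0, 0.5], [-0.006, 0, 0.003, 0, 0, 0, 0.5]]
  ]
}}

```text
clock: 27.45
tcp_pos: [520.5, 51.0, 72.6]
tcp_rot: [-179.8, -60.0, 77.9]
ft_force: [1.3, -0.4, -1.7]
opening: 59.9
gripper_force: 30.0
```

Emit:
{"fn": "move_arm", "kwargs": {
  "moves": [
    [[-0.003, 0, 0.002, 0, 0, 0, 0.5], [-0.004, 0, 0.002, 0, 0, 0, 0.5], [-0.004, 0, 0.002, 0, 0, 0, 0.5]]
  ]
}}

```text
clock: 27.82
tcp_pos: [520.5, 51.0, 72.5]
tcp_rot: [-179.8, -60.1, 77.9]
ft_force: [-1.9, -1.7, 0.5]
opening: 59.6
gripper_force: 30.0
```

Emit:
{"fn": "move_arm", "kwargs": {
  "moves": [
    [[-0.003, 0, 0.002, 0, 0, 0, 0.5], [-0.003, 0, 0.002, 0, 0, 0, 0.5], [-0.003, 0, 0.002, 0, 0, 0, 0.5]]
  ]
}}

```text
clock: 28.2
tcp_pos: [520.6, 51.1, 72.4]
tcp_rot: [-179.8, -60.1, 77.9]
ft_force: [-2.2, -3.0, 5.5]
opening: 59.8
gripper_force: 30.0
```

```bash
python3 m.py 112
```

```text
top lid 433 slope along/across deg [-0.32  0.26] z 111.89
top 1111 [(-24, [-39.8, 38.5]), (-18, [-40.4, 38.6]), (-12, [-40.5, 39.4]), (-6, [-38.8, 38.8]), (0, [-40.2, 39.2]), (6, [-40.4, 39.3]), (12, [-40.6, 39.1]), (18, [-39.7, 38.6]), (24, [-39.9, 39.0])]
top 1338 [(-24, [-39.4, 39.6]), (-18, [-40.0, 39.7]), (-12, [-40.1, 39.5]), (-6, [-40.6, 39.0]), (0, [-41.2, 39.4]), (6, [-40.0, 39.5]), (12, [-40.2, 39.4]), (18, [-40.0, 39.5]), (24, [-39.5, 38.9])]
top across ends [-29.3  29. ]
top across ends [-29.7  29.2]
scene lid 229 slope along/across deg [ 0.29 -1.18] z 112.98
scene 685 [(-24, [-38.0, 39.7]), (-18, [-37.6, 39.6]), (-12, [-37.5, 39.6]), (-6, [-37.1, 39.6]), (0, [-36.8, 39.6]), (6, [-36.3, 39.6]), (12, [-38.4, 39.6]), (18, [-38.0, 39.5]), (24, [-37.8, 39.6])]
scene 681 [(-24, [-38.3, 41.2]), (-18, [-38.0, 41.2]), (-12, [-37.7, 41.2]), (-6, [-39.6, 41.1]), (0, [-39.6, 41.1]), (6, [-36.7, 41.1]), (12, [-38.6, 41.1]), (18, [-31.7, 41.0]), (24, [-21.1, 41.0])]
14 42 162 v at 0 28.67 slope deg -0.16 ends [-38.19  40.39] mid 1.1
47 74 160 v at 0 28.63 slope deg -0.17 ends [-37.    39.82] mid 1.41
79.0 106.0 99 v at 0 28.9 slope deg 0.4 ends [-37.25  39.45] mid 1.1
28.5 [520.5337252   51.08238407  72.41349182] [-179.81599729  -60.08736147   77.89235305] [-2.9351388  -2.55579003  6.61873409] [ 38.1  42.4 -15.2 115.  -58.   60.3  60.4]
```

It is seated, with the panel 32.1 mm above box_b's. I'm releasing and backing out along the tool axis.

Emit:
{"fn": "move_arm", "kwargs": {
  "moves": [
    [[0, 0, 0, 0, 0, 0, 0.72], [0, 0, 0, 0, 0, 0, 0.8], [0, 0, 0, 0, 0, 0, 1], [0, 0, 0, 0, 0, 0, 1], [0, 0, 0, 0, 0, 0, 1]]
  ]
}}

```text
clock: 29.12
tcp_pos: [520.5, 51.1, 71.9]
tcp_rot: [-179.8, -60.0, 77.8]
ft_force: [-0.6, 0.2, -0.5]
opening: 87.9
gripper_force: 0.0
```

Emit:
{"fn": "move_arm", "kwargs": {
  "moves": [
    [[0, 0, -0.2, 0, 0, 0, 1], [0, 0, -0.5, 0, 0, 0, 1], [0, 0, -0.8, 0, 0, 0, 1], [0, 0, -1, 0, 0, 0, 1], [0, 0, -1, 0, 0, 0, 1]]
  ]
}}

```text
clock: 29.75
tcp_pos: [506.5, -18.4, 112.2]
tcp_rot: [-179.9, -60.0, 77.9]
ft_force: [0.4, 0.3, 0.0]
opening: 87.6
gripper_force: 0.0
```

Emit:
{"fn": "move_arm", "kwargs": {
  "moves": [
    [[0.2, 0, -0.2, 0, 0, 0, 1], [0.5, 0, -0.3, 0, 0, 0, 1], [0.8, 0, -0.4, 0, 0, 0, 1], [0.8, 0, -0.4, 0, 0, 0, 1], [0.8, 0, -0.4, 0, 0, 0, 1]]
  ]
}}

```text
clock: 30.38
tcp_pos: [506.9, -12.5, 183.3]
tcp_rot: [-179.8, -60.0, 77.9]
ft_force: [-1.0, -0.9, 0.1]
opening: 88.0
gripper_force: 0.0
```

```bash
python3 m.py 112; python3 - <<'E'
from h import *
ims=[]
for n in("scene","top"): im,_=robot.get_image(n); ims.append(im[...,::-1])
for q in("reagent","tape_roll","tube_rack"): print(q,[np.round(r["xyz"]).tolist() for r in robot.pinpoint(q,"scene")[:1]])
cv2.imwrite("pics/fin.png",np.hstack([cv2.resize(ims[0][60:300,80:440],(480,320)),cv2.resize(ims[1][170:290,180:300],(320,320))]))
E
```

```text
top lid 438 slope along/across deg [0.02 0.07] z 111.89
top 1111 [(-24, [-39.8, 38.5]), (-18, [-40.4, 38.6]), (-12, [-40.5, 39.4]), (-6, [-38.8, 38.8]), (0, [-40.2, 39.2]), (6, [-40.4, 39.3]), (12, [-40.6, 39.1]), (18, [-39.7, 38.6]), (24, [-39.9, 39.0])]
top 1340 [(-24, [-40.4, 39.6]), (-18, [-40.0, 39.6]), (-12, [-40.1, 39.5]), (-6, [-40.3, 39.2]), (0, [-40.8, 39.4]), (6, [-40.0, 39.4]), (12, [-40.2, 39.4]), (18, [-39.9, 39.4]), (24, [-39.5, 39.1])]
top across ends [-29.3  29. ]
top across ends [-29.7  29.1]
scene lid 229 slope along/across deg [-0.02  0.02] z 112.9
scene 685 [(-24, [-38.0, 39.7]), (-18, [-37.6, 39.6]), (-12, [-37.5, 39.6]), (-6, [-37.1, 39.6]), (0, [-36.8, 39.6]), (6, [-36.3, 39.6]), (12, [-38.4, 39.6]), (18, [-38.0, 39.5]), (24, [-37.8, 39.6])]
scene 731 [(-24, [-38.3, 39.1]), (-18, [-38.0, 39.1]), (-12, [-37.8, 41.2]), (-6, [-39.7, 41.2]), (0, [-39.5, 41.1]), (6, [-38.8, 41.1]), (12, [-38.5, 41.1]), (18, [-38.2, 41.0]), (24, [-37.9, 41.0])]
14 42 158 v at 0 28.69 slope deg -0.07 ends [-38.03  40.36] mid 1.17
47 74 169 v at 0 28.52 slope deg -0.15 ends [-37.29  39.77] mid 1.24
79.0 106.0 182 v at 0 28.4 slope deg -0.11 ends [-37.51  39.36] mid 0.92
30.675 [507.04760548 -12.71333916 182.81041709] [-179.66117225  -60.06882045   77.74005883] [ 0.4050119   0.4492463  -0.41545033] [ 42.1  32.4 -11.9 110.5 -51.7  73.6  50.8]
reagent [[721.0, -270.0, -2.0]]
tape_roll [[676.0, 250.0, 5.0]]
tube_rack [[751.0, -3.0, -1.0]]
```

View pics/fin.png

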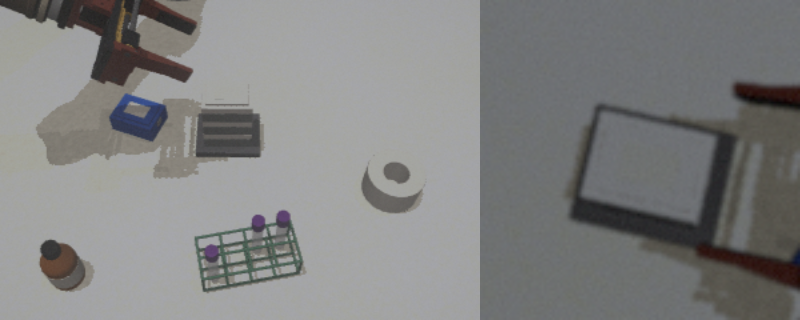

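The picture shows one square column of three boxes on the stand (scene crop (230,115), top crop (650,165)). The gripper is clear of it, and the bottle, rack, tape roll and blue box are where they started. Handing in.

```bash
python3 -c "
from rig import robot
print(robot.close_job())"
```

```text
the job is handed in; nothing more can be done
None
```

Box_b and then box_c are stacked on box_a, lids up; by the camera depth each sits about 32 mm above the one below, square to under 1 mm, everything is released, the bystanders have not moved, and the job was handed in at about 31 s.

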